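# Take the hung toys off the keyhole rail and park the loaded drying rack in the corner stop

## Task

Take every toy board hanging on the steel rail off its stud - raise it until the stud's head is in the wide end of the keyhole, draw it off - and stand it upright on its foot in the wooden drying rack, one to a lane. When all of them are in, push the loaded rack along the shelf into the steel corner stop until its long side and its end are both flush against the two upstands, leaving the bowl, bottle and mug where they are. The rack may get knocked aside meanwhile; if so, put that right.

Things in the scene. Friction and masses are not known exactly. Their poses are not given: they have to be found in the camera images.
- rail: Fixed steel hook rail: flat upright bar 350 mm long (y), 28 high, 6 thick, centred 180 mm above the shelf, on two slim posts at y = -168 and 168 mm. Four headed studs stick out towards the robot (rail -x), 180 mm up, at y = -127.5, -42.5, 42.5, 127.5 mm. Origin: on the shelf below the middle of the bar's front face; x away from the robot, y along the bar, z up.
- stud0 (a point): A stud's shank, 13 mm out from the bar, at rail y = -127.5 mm (all four studs alike; any may be empty). Shank 7 mm diameter, 26 mm long, then a round head 18 mm diameter, 5 mm thick. A hung toy's slot top rests on the shank: it must rise 28 to 37 mm (best 32) to bring the head into the wide end, then move over 30 mm straight along rail -x to clear the head.
- rattle_a: Pale wooden clutch rattle, straight foot. Upright board 132 mm tall, 60 wide (y), 16 thick (x), 70 g. From the foot up: keyhole right through, wide end 28 x 28 mm from 22 to 50 mm, slot 12 mm wide on up to 72 mm; shoulders to 88; grip stem 28 mm wide (y) from 88 to 132. Origin: centre of the foot's underside; hung: axes as the rail's. May be absent.
- key_a: Stiff lime silicone teething key, foot cut into two teeth. Upright board 132 mm tall, 60 wide (y), 16 thick (x), 70 g. From the foot up: keyhole right through, wide end 28 x 28 mm from 22 to 50 mm, slot 12 mm wide on up to 72 mm; shoulders to 88; grip stem 28 mm wide (y) from 88 to 132. Origin: centre of the foot's underside; hung: axes as the rail's. May be absent.
- rattle_b: Pale wooden clutch rattle, straight foot. Upright board 132 mm tall, 60 wide (y), 16 thick (x), 70 g. From the foot up: keyhole right through, wide end 28 x 28 mm from 22 to 50 mm, slot 12 mm wide on up to 72 mm; shoulders to 88; grip stem 28 mm wide (y) from 88 to 132. Origin: centre of the foot's underside; hung: axes as the rail's. May be absent.
- key_b: Stiff lime silicone teething key, foot cut into two teeth. Upright board 132 mm tall, 60 wide (y), 16 thick (x), 70 g. From the foot up: keyhole right through, wide end 28 x 28 mm from 22 to 50 mm, slot 12 mm wide on up to 72 mm; shoulders to 88; grip stem 28 mm wide (y) from 88 to 132. Origin: centre of the foot's underside; hung: axes as the rail's. May be absent.
- rack: Loose wooden crate-like rack 188 mm long (x), 96 wide (y), 80 high, 0.4 kg: solid 24 mm end blocks, slats along the long sides (48 to 80 mm up) and three dividers. Four open-topped lanes, 26 mm wide (x), 76 long (y), centred at x = -57, -19, 19, 57 mm; lane floor 8 mm above the underside. Origin: centre of the underside, z up. Slides when pushed (5 to 15 N).
- corner: Fixed steel L-shaped stop, upstands 35 mm high, 6 thick. Origin: inner corner, on the shelf. Short upstand's inner face: x = 0, y 0 to 110 mm (stops the rack's end). Long one's: y = 0, x 0 to -230 mm (stops the rack's long side). The rack goes at negative x, positive y: home, its centre is at x = -94, y = 48 mm, x axes parallel (either way round).
- bowl: White plastic bowl, 120 mm across, 50 mm high; leave it alone. Origin: centre of the underside.
- bottle: Glass feeding bottle, 60 mm across, 170 mm tall; leave it alone. Origin: centre of the underside.
- mug: White ceramic mug, 80 mm across, 90 mm high; leave it alone. Origin: centre of the underside.
Things that resemble listed ones, but are neither listed nor needed, are in the scene too. Leave any purple or turquoise look-alike of the key_b alone.

How it is judged:
By the outcome, as a careful person would: the job done as asked, in the order asked, and still so for the second after the job is handed in, with the robot touching nothing.
Of rattle_a, key_a, rattle_b, key_b only 3 to 4 are there at a start; the rules pass over those that are not, and their reading is None.
At some moment in a run one of rack may be knocked a few centimetres aside while the robot is not near it.
It also fails if it takes over 210 s, if anything falls off the work surface, if the arm or the gripper's body presses on something with over 40 N, if the wrist force passes 120 N, or if a joint passes its speed limit or range.

## Robot

A 6-joint arm with a two-finger parallel gripper is mounted at the origin on the work surface. World frame = base frame: x ahead of the robot, y to its left, z up, the work surface at z = 0. Lengths are in m, angles in rad, forces in N, time in s.
With the tool pointing down it reaches from about 0.425 to 0.95 m from the base axis. Payload 14.7 kg.
Tool frame: the origin (TCP) lies midway between the tips of the shut fingers; the grasp point (between the pads) lies 19 mm behind it; z points along the fingers, y is the line along which they close (so a half turn about z gives the same grasp; the last joint's range is limited). The gripper opens to 85 mm and grips with 20 to 120 N. Pads are 22 mm wide; open, the fingers measure 114 mm over their backs; the gripper's body (76 mm by 85 mm) begins 54 mm behind the grasp point. The pads swing forward as they close: fully open they stand 13 mm farther back than shut.
Start: joints at [-1.268, 0.48, 1.596, -0, 1.065, -0.047], TCP at [0.223, -0.611, 0.231] pointing down, gripper open.
Joint ranges: [-2.75, 2.75], [-0.82, 2.05], [0.23, 2.67], [-1.56, 4.7], [0.09, 2.69], [-2.92, 2.92]. Speed limits (rad/s): [1.89, 1.89, 2.39, 3.01, 3.01, 3.01].

## Interface

Orientations are given as a unit quaternion [x, y, z, w].
In Python, from rig import manip, camera gives the robot as it stands. The module is installed in compiled form; this text tells all that it offers.
- The arm moves only by the tool drive_tool, never from a script. Its argument "commands" is a list of rows, each a list of 7 numbers: the shift along the tool's x, y, z scaled (see below), then the turn, a rotation vector about the tool's x, y, z scaled (see below), then the closure, from 0 (fully open) to 1 (shut). In form: [[tx, ty, tz, ax, ay, az, hand], ...]. A call has 1 to 5 rows; each row is the pose to reach, as a shift and turn from the pose commanded when the call began, along the tool's axes at that moment; what a row does not reach only later rows make up. The controller multiplies each number of a shift by 60 cm and each number of a turn by pi/2 rad. A row lasts 1/10 s, in which the tool goes at most 50 mm and 8.59 degrees, less where a joint would pass 70% of its speed; a pose out of reach is approached as far as the arm can. A call with a number of a shift or a turn outside -1 to 1 is refused whole. A call with a gripper value outside its range is refused whole. The fingers move at their own pace and stop on an object; "grip_force" is the grip in N (left out, the last holds). Time passes only in rows, so rows that repeat a pose let the fingers close. It gives the time, the measured TCP pose, the force, the opening and the grip force at its end, in the units of the state.
- manip.get_obs(): the state, without advancing time (a new reading comes with each control period).
- camera(name): name is "side" or "top" or "wrist"; returns a dict with "pixels" (400x640x3 uint8, blue, green, red), "fx", "fy", "cx", "cy" (pixels), "R" (3x3) and "t" (3): a world point X has camera coordinates R X + t. Camera axes: x right, y down, z forward; pixel columns grow to the right and rows downward; lengths in m; the calibration is good to about 2 mm. A picture is of the moment at which its call begins. There is no depth.
- manip.finish_job(): hands the job in; it is judged then, once.
The state is a dict: "time_s": time; "joint_positions": joint angles; "joint_vel": joint speeds; "effort": joint torques, N m; "tool_pos": TCP position; "ee_rot": TCP orientation; "force": force on the tool from outside, world axes, zero at the start; "wrist_torque": the same for the moment, N m; "opening": finger opening in m; "grip_force": force on a finger pad.
Only numpy, scipy, OpenCV 4.12 (cv2) and the standard library are available. Lean on these libraries where they do the work, as an engineer would, in place of code of your own. Each camera call takes 0.05 s, during which the arm holds its last target. There are 200 camera calls.

## Working session

There is one attempt and no reset: what is moved stays moved. The work goes in short steps, Python scripts to look and compute and a tool call to move; the robot and the scene stay as the last step left them, time stands still between calls to the robot, and variables do not carry over. Pictures are saved under pics/ and viewed, at most 14 in all, crops included, and the job is handed in when it is done.

Besides the shell and the picture viewer there is one more tool, called as name([rows], argument=value, ...), one row to a line, values as JSON. drive_tool: Moves the arm, as the interface text tells. Its arguments: {"type":"object","properties":{"commands":{"type":"array","items":{"type":"array","items":{"type":"number"}}},"grip_force":{"type":"number"}},"required":["commands"]}

```bash
mkdir -p pics
python3 - <<'E'
from rig import manip,camera
import cv2,numpy as np
o=manip.get_obs();print(o)
for n in ["side","top"]:
    c=camera(n);cv2.imwrite(f"pics/{n}0.png",c["pixels"]);print(n,c["fx"],c["cx"],c["cy"],np.round(c["R"],3).tolist(),np.round(c["t"],3), (-c["R"].T@c["t"]).round(3))
E
```

```text
{'time_s': 0.0, 'joint_positions': array([-1.26759330e+00,  4.80838756e-01,  1.59687606e+00,  2.45900193e-05,
        1.06508928e+00, -4.65942667e-02]), 'joint_vel': array([-0.002052  , -0.00184833, -0.00078535,  0.00125463, -0.00143018,
        0.00032268]), 'effort': array([-2.03561372e-03, -9.50642824e+01, -4.30194104e+01, -7.03328374e-05,
        1.21375590e-02, -2.27705607e-05]), 'tool_pos': array([ 0.22266754, -0.61023309,  0.23066708]), 'ee_rot': array([ 9.84745037e-01,  1.74002426e-01, -6.68391697e-05, -6.02115196e-04]), 'force': array([ 0.46544493, -1.24919903,  0.07151719]), 'wrist_torque': array([ 0.04317646, -0.01126716,  0.00385903]), 'grip_force': 0.0, 'opening': 0.08534891065707084}
side 425.6152953090287 316.6459321941987 201.62370258698832 [[-0.945, -0.327, 0.024], [-0.192, 0.493, -0.849], [0.266, -0.806, -0.529]] [0.545 0.185 1.111] [0.255 0.983 0.731]
top 493.44328088794646 323.1250560985266 201.2149895356379 [[0.01, -1.0, 0.007], [-0.992, -0.011, -0.129], [0.129, -0.006, -0.992]] [0.065 0.597 1.485] [0.399 0.081 1.549]
```

View pics/side0.png

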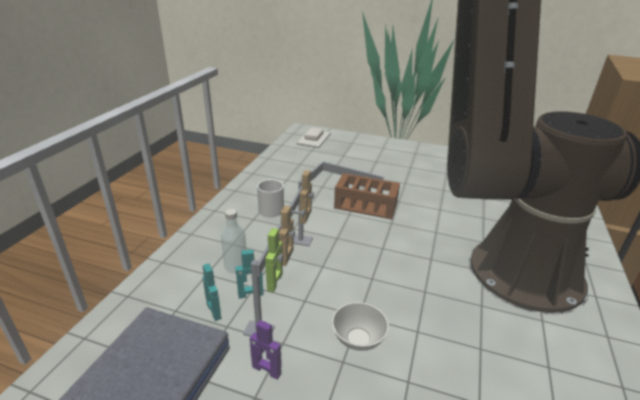

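View pics/top0.png

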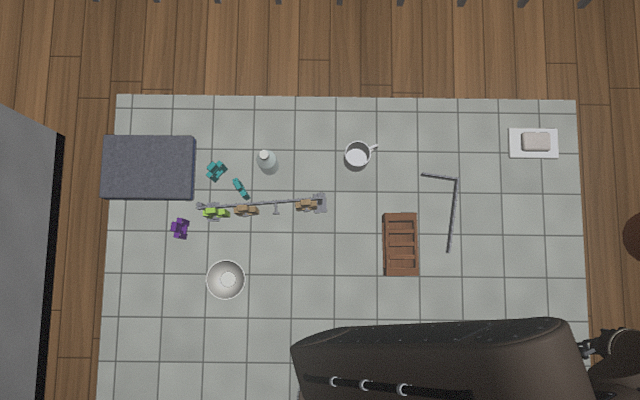

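The top view shows the rail from (200,206) to (320,200), with a lime key at (216,212) and wooden rattles at (246,210) and (306,205). The stud at (276,210) is empty. The rack is at (401,244), the corner's inner angle at about (455,180), the bowl at (225,280), the mug at (357,153) and the bottle at (266,160). The turquoise pieces at (216,170) and (241,188) and the purple one at (180,228) are look-alikes, so I'll leave them alone. Next I'll enlarge a crop.

```bash
cat > h.py <<'E'
from rig import manip,camera
import cv2,numpy as np
from scipy.spatial.transform import Rotation as Ro
def plane(c,u,v,z):
    d=c["R"].T@np.array([(u-c["cx"])/c["fx"],(v-c["cy"])/c["fy"],1]);o=-c["R"].T@c["t"]
    return o+d*(z-o[2])/d[2]
def proj(c,X):
    p=c["R"]@np.asarray(X)+c["t"];return np.array([c["fx"]*p[0]/p[2]+c["cx"],c["fy"]*p[1]/p[2]+c["cy"]])
def crop(c,u0,v0,u1,v1,s,name):
    cv2.imwrite(name,cv2.resize(c["pixels"][v0:v1,u0:u1],None,fx=s,fy=s,interpolation=cv2.INTER_CUBIC))
def mv(dp=None,target=None,rot=None):
    "print shift numbers /0.6 in tool axes to reach target; rotvec/(pi/2) "
    o=manip.get_obs();R=Ro.from_quat(o["ee_rot"])
    s=R.inv().apply(np.array(target)-o["tool_pos"])/0.6
    r=(R.inv()*rot).as_rotvec()/(np.pi/2) if rot is not None else np.zeros(3)
    print("shift",s.round(4),"turn",r.round(4))
E
python3 - <<'E'
from h import *
c=camera("top")
crop(c,190,190,330,225,5.6,"pics/rail.png")
crop(c,370,160,470,285,4.6,"pics/rack.png")
E
```

```text
(no output)
```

View pics/rail.png

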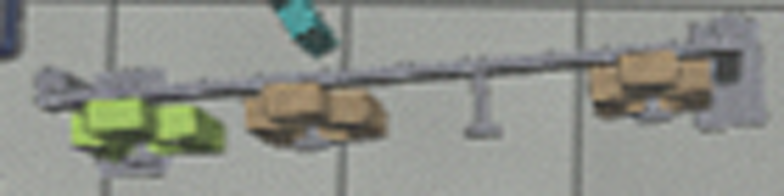

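View pics/rack.png

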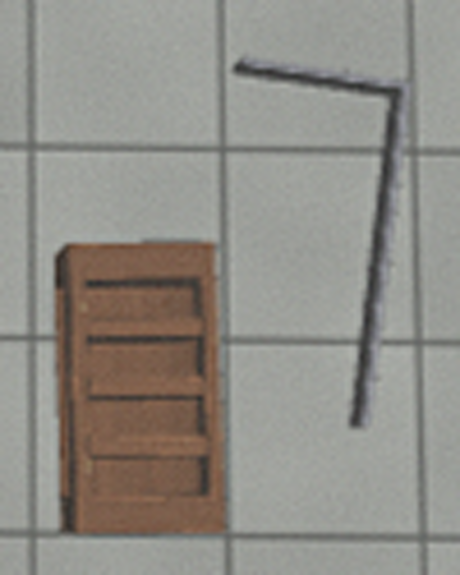

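The rail crop shows the stem tops of the lime key at (118,115), one rattle at (295,101) and the other at (650,67). The bar's top edge runs from (40,95) to (740,60). In the rack crop, the top outline has corners at about (70,245), (215,243), (226,532) and (73,534). The corner stop's angle is at about (397,90), with its ends at (238,67) and (357,425).

Run:
```python
from h import *
c=camera("top")
P=lambda q,s,o,z:plane(c,(q[0])/s+o[0],q[1]/s+o[1],z)
for n,q,z in [("L",(40,93),.194),("R",(740,55),.194),("lime",(118,115),.2435),("w1",(295,101),.2435),("w2",(650,67),.2435),("head",(484,128),.185)]:
    print(n,P(q,5.6,(190,190),z).round(4))
for n,q,z in [("tl",(70,245),.08),("tr",(215,243),.08),("br",(226,532),.08),("bl",(73,534),.08),("cor",(397,90),.035),("short",(238,65),.035),("long",(357,425),.035)]:
    print(n,P(q,4.6,(370,160),z).round(4))
for n,p in [("bowl",(227,280,.05)),("mug",(357,153,.09)),("bottle",(264,155,.17)),("turq",(241,188,.06)),("turq2",(216,170,.06)),("purp",(180,228,.06)),("railfootL",(200,206,0))]: print(n,plane(c,*p).round(3))
w=camera("wrist");print((-w["R"].T@w["t"]).round(3),w["R"].round(3).tolist(),w["fx"])
o=manip.get_obs(); R=Ro.from_quat(o["ee_rot"]);print(R.as_matrix().round(3).tolist(), R.inv().apply(-w["R"].T@w["t"]-o["tool_pos"]).round(3),(w["R"]@R.as_matrix()).round(3).tolist())
```

```text
L [0.5568 0.4204 0.194 ]
R [0.5796 0.0755 0.194 ]
lime [0.541  0.3706 0.2435]
w1 [0.5486 0.2869 0.2435]
w2 [0.5668 0.1185 0.2435]
head [0.5428 0.202  0.185 ]
tl [ 0.5563 -0.1143  0.08  ]
tr [ 0.5586 -0.2089  0.08  ]
br [ 0.3724 -0.2133  0.08  ]
bl [ 0.3701 -0.1151  0.08  ]
cor [ 0.6692 -0.3428  0.035 ]
short [ 0.6851 -0.2351  0.035 ]
long [ 0.4428 -0.3106  0.035 ]
bowl [0.353 0.358 0.05 ]
mug [ 0.737 -0.029  0.09 ]
bottle [0.71  0.243 0.17 ]
turq [0.631 0.323 0.06 ]
turq2 [0.686 0.401 0.06 ]
purp [0.507 0.503 0.06 ]
railfootL [0.581 0.46  0.   ]
[ 0.295 -0.585  0.374] [[0.343, -0.939, -0.003], [-0.896, -0.328, 0.3], [-0.282, -0.1, -0.954]] 297.5808916940861
[[0.939, 0.343, -0.0], [0.343, -0.939, 0.001], [0.0, -0.001, -1.0]] [ 0.076  0.    -0.143] [[-0.0, 1.0, 0.002], [-0.954, 0.001, -0.3], [-0.3, -0.002, 0.954]]
```

drive_tool([
  [0.368,-0.149,-0.117,0,0,0.181,0],
  [0.368,-0.149,-0.117,0,0,0.181,0],
  [0.368,-0.149,-0.117,0,0,0.181,0],
  [0.368,-0.149,-0.117,0,0,0.181,0],
  [0.368,-0.149,-0.117,0,0,0.181,0],
], grip_force=35)

```text
time_s: 0.75
tool_pos: [0.4002, -0.4499, 0.3019]
ee_rot: [0.999, 0.033, 0.0, 0.0]
force: [0.6, -0.5, 0.5]
opening: 0.0854
grip_force: 0.0
```

drive_tool([
  [0.142,-0.375,0,0,0,0,0],
  [0.142,-0.375,0,0,0,0,0],
  [0.142,-0.375,0,0,0,0,0],
  [0.142,-0.375,0,0,0,0,0],
  [0.142,-0.375,0,0,0,0,0],
])

```text
time_s: 1.25
tool_pos: [0.4697, -0.2188, 0.3014]
ee_rot: [0.999, 0.033, 0.0, -0.0]
force: [1.0, -0.8, 0.8]
opening: 0.085
grip_force: 0.0
```

drive_tool([
  [0.057,-0.364,0,0,0,0,0],
  [0.057,-0.364,0,0,0,0,0],
  [0.057,-0.364,0,0,0,0,0],
  [0.057,-0.364,0,0,0,0,0],
  [0.057,-0.364,0,0,0,0,0],
])

```text
time_s: 1.75
tool_pos: [0.489, 0.0024, 0.3015]
ee_rot: [0.999, 0.034, 0.0, -0.0]
force: [0.0, -0.5, 0.8]
opening: 0.0852
grip_force: 0.0
```

drive_tool([
  [0.013,-0.197,-0.033,0,0,0,0],
  [0.013,-0.197,-0.033,0,0,0,0],
  [0.013,-0.197,-0.033,0,0,0,0],
  [0.013,-0.197,-0.033,0,0,0,0],
])

```text
time_s: 2.15
tool_pos: [0.4893, 0.12, 0.3216]
ee_rot: [0.999, 0.034, 0.0, -0.0]
force: [0.7, -0.3, -0.7]
opening: 0.0855
grip_force: 0.0
```

Run:
```python
from h import *
c=camera("wrist");cv2.imwrite("pics/w1.png",c["pixels"])
for q in [(.5668,.1185,.2435),(.5486,.2869,.2435),(.541,.3706,.2435)]: print(proj(c,q).round(1))
```

```text
[330.1 104.1]
[ 93.4 113.8]
[-22.9 116.5]
```

View pics/w1.png

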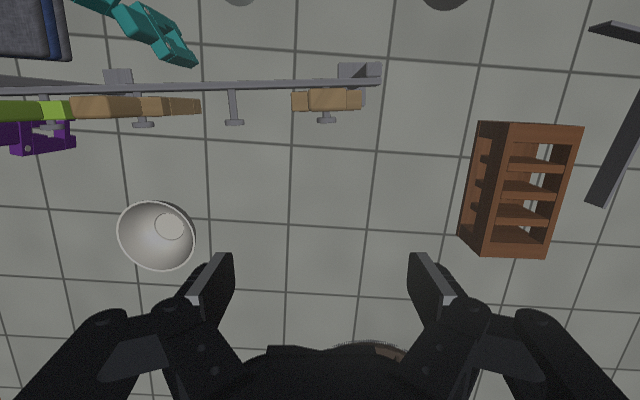

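The wrist view puts the right-hand rattle's stem top at about (327,99), with the bar's front edge sloping from (75,90) to (380,82). I'll enlarge that crop.

Run:
```python
from h import *
c=camera("wrist");crop(c,60,60,390,135,2.42,"pics/w1c.png")
```

```text
(no output)
```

View pics/w1c.png

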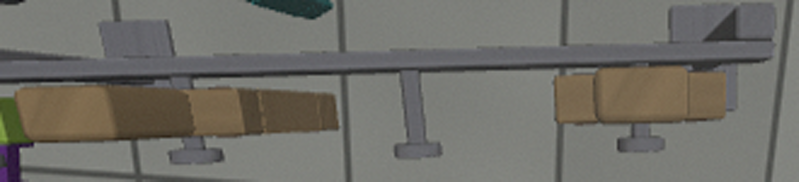

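Run:
```python
from h import *
c=camera("wrist");P=lambda q,z:plane(c,q[0]/2.42+60,q[1]/2.42+60,z).round(4)
for n,q,z in [("barR",(770,56),.194),("barL",(0,77),.194),("w2",(643,94),.2435),("w1",(65,112),.2435),("h2",(641,138),.189),("he",(418,145),.189),("h1",(195,150),.189)]:print(n,P(q,z))
```

```text
barR [0.5864 0.0751 0.194 ]
barL [0.5613 0.3455 0.194 ]
w2 [0.5698 0.1192 0.2435]
w1 [0.5536 0.2874 0.2435]
h2 [0.5555 0.1181 0.189 ]
he [0.5475 0.2001 0.189 ]
h1 [0.5402 0.2825 0.189 ]
```

drive_tool([
  [0.134,0.011,0.05,0,0,-0.017,0],
  [0.134,0.011,0.05,0,0,-0.017,0],
  [0.134,0.011,0.05,0,0,-0.017,0],
])

```text
time_s: 2.6
tool_pos: [0.5726, 0.1142, 0.2887]
ee_rot: [0.999, 0.045, -0.001, 0.0]
force: [0.4, 0.6, 0.2]
opening: 0.0854
grip_force: 0.0
```

drive_tool([
  [0,0,0.07,0,0,0,0],
  [0,0,0.137,0,0,0,0],
  [0,0,0.137,0,0,0,0],
  [0,0,0.137,0,0,0,0.3],
])

```text
time_s: 3.0
tool_pos: [0.5697, 0.1152, 0.2095]
ee_rot: [0.999, 0.046, -0.001, 0.0]
force: [0.7, -0.2, 0.2]
opening: 0.0732
grip_force: 0.0
```

drive_tool([
  [0,0,0,0,0,0,1],
  [0,0,0,0,0,0,1],
  [0,0,0,0,0,0,1],
  [0,0,0,0,0,0,1],
  [0,0,0,0,0,0,1],
])

```text
time_s: 3.5
tool_pos: [0.5707, 0.1171, 0.2104]
ee_rot: [0.999, 0.046, 0.001, -0.001]
force: [-1.9, 6.4, 8.1]
opening: 0.0277
grip_force: 33.9
```

Run:
```python
from h import *
c=camera("wrist");s=camera("side")
a=cv2.resize(c["pixels"],(400,250));b=cv2.resize(s["pixels"][120:320,180:420],(400,333))
cv2.imwrite("pics/g1.png",np.vstack([a,b]));print(manip.get_obs())
```

```text
{'time_s': 3.6, 'joint_positions': array([1.49443628e-01, 4.07274688e-01, 1.77943257e+00, 1.55555852e-03,
       9.52363614e-01, 1.62728031e+00]), 'joint_vel': array([-5.65069240e-05,  2.19670565e-04,  9.37563307e-04, -6.76687749e-04,
       -3.86307450e-04, -1.20250393e-03]), 'effort': array([-4.17808011e+00, -7.95345354e+01, -3.70861745e+01, -2.37128645e+00,
       -1.41679379e-01,  1.74813278e-03]), 'tool_pos': array([0.57069119, 0.11704474, 0.21041251]), 'ee_rot': array([ 9.98939826e-01,  4.60133975e-02,  1.18901592e-03, -7.60530527e-04]), 'force': array([-0.90203253,  6.82723944,  7.86021423]), 'wrist_torque': array([ 1.52046644,  0.24688831, -0.03758883]), 'grip_force': 33.84114861488342, 'opening': 0.027565089657719373}
```

View pics/g1.png

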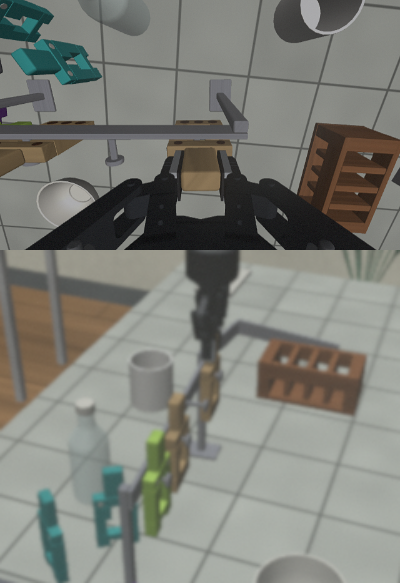

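The rattle is gripped at 28 mm opening. I'll raise it 32 mm, recentre y by 3 mm and draw it off.

drive_tool([
  [0,-0.004,-0.027,0,0,0,1],
  [0,-0.004,-0.054,0,0,0,1],
  [0,-0.004,-0.054,0,0,0,1],
], grip_force=40)

```text
time_s: 3.9
tool_pos: [0.5711, 0.1188, 0.2438]
ee_rot: [0.999, 0.046, 0.002, -0.0]
force: [-0.1, -0.7, -0.4]
opening: 0.0273
grip_force: 39.2
```

drive_tool([
  [-0.03,0,0,0,0,0,1],
  [-0.06,0,0,0,0,0,1],
  [-0.09,0,0,0,0,0,1],
  [-0.12,0,0,0,0,0,1],
  [-0.12,0,0,0,0,0,1],
])

```text
time_s: 4.4
tool_pos: [0.4959, 0.1116, 0.2411]
ee_rot: [0.999, 0.046, -0.001, 0.0]
force: [0.4, -0.4, -0.8]
opening: 0.0275
grip_force: 39.1
```

Run:
```python
from h import *
c=camera("wrist");t=camera("top")
a=cv2.resize(c["pixels"],(480,300));b=cv2.resize(t["pixels"][150:290,190:480],(480,232))
cv2.imwrite("pics/g2.png",np.vstack([a,b]));o=manip.get_obs();print(o["tool_pos"],o["force"],o["wrist_torque"])
```

```text
[0.49836642 0.11180266 0.24144087] [ 0.05807714 -0.69034549  0.18030175] [-0.00080459 -0.0211355  -0.02809133]
```

View pics/g2.png

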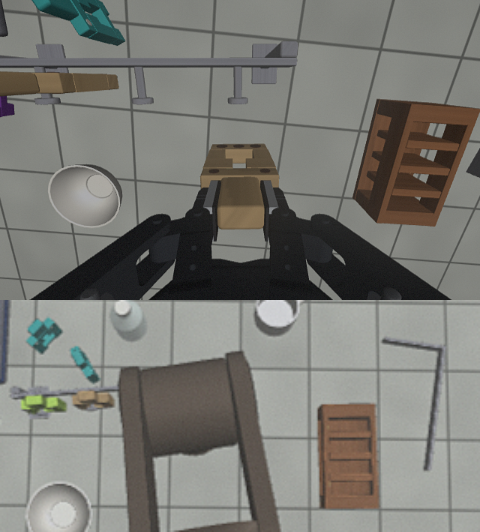

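drive_tool([
  [-0.003,0.06,0,0,0,0.05,1],
  [-0.003,0.12,0,0,0,0.05,1],
  [-0.003,0.18,0,0,0,0.05,1],
  [-0.003,0.23,0,0,0,0.05,1],
])

```text
time_s: 4.9
tool_pos: [0.51, -0.0277, 0.2413]
ee_rot: [1.0, 0.007, 0.0, 0.0]
force: [-0.9, -0.3, 0.1]
opening: 0.0274
grip_force: 39.4
```

drive_tool([
  [0.0175,0.06,0,0,0,0,1],
  [0.0175,0.12,0,0,0,0,1],
  [0.0175,0.18,0,0,0,0,1],
  [0.0175,0.2285,0,0,0,0,1],
  [0.0175,0.2285,0,0,0,0,1],
])

```text
time_s: 5.4
tool_pos: [0.5224, -0.1664, 0.2411]
ee_rot: [1.0, 0.005, 0.0, 0.001]
force: [0.3, 0.5, -0.5]
opening: 0.0272
grip_force: 40.1
```

Run:
```python
from h import *
c=camera("wrist");cv2.imwrite("pics/p1.png",c["pixels"])
o=manip.get_obs();print(o["tool_pos"],o["ee_rot"].round(4))
for q in [(-57,-38),(-57,38),(57,-38),(57,38)]: print(proj(c,[.4645+q[0]/1e3,-.163+q[1]/1e3,.08]).round(0))
```

```text
[ 0.52203227 -0.16467232  0.2410038 ] [1.0e+00 5.5e-03 2.0e-04 1.0e-04]
[349. 277.]
[284. 277.]
[353. 183.]
[281. 182.]
```

View pics/p1.png

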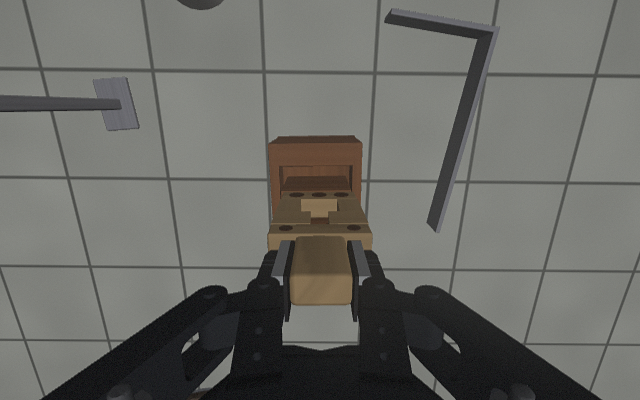

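The wrist view shows the rattle held upright. The rack's end block top spans v 142–166 and u 270–361, and the toy's foot edge is at about v 191, u 276–364. I'll check these numerically.

Run:
```python
from h import *
c=camera("wrist")
for u,v,z in [(270,142,.08),(361,142,.08),(280,166,.08),(352,166,.08),(276,191,.1425),(364,191,.1425)]: print(u,v,plane(c,u,v,z).round(4))
g=c["pixels"][:,316].astype(int).sum(1);print([(v,g[v]) for v in range(134,250,2)])
g=c["pixels"][150].astype(int).sum(1);print([(v,g[v]) for v in list(range(262,284,2))+list(range(350,370,2))])
```

```text
270 142 [ 0.5624 -0.1132  0.08  ]
361 142 [ 0.5635 -0.2051  0.08  ]
280 166 [ 0.538  -0.1226  0.08  ]
352 166 [ 0.5388 -0.1971  0.08  ]
276 191 [ 0.529  -0.1271  0.1425]
364 191 [ 0.5299 -0.2013  0.1425]
[(134, np.int64(403)), (136, np.int64(182)), (138, np.int64(171)), (140, np.int64(176)), (142, np.int64(171)), (144, np.int64(231)), (146, np.int64(228)), (148, np.int64(229)), (150, np.int64(231)), (152, np.int64(228)), (154, np.int64(238)), (156, np.int64(234)), (158, np.int64(228)), (160, np.int64(225)), (162, np.int64(223)), (164, np.int64(225)), (166, np.int64(220)), (168, np.int64(232)), (170, np.int64(223)), (172, np.int64(230)), (174, np.int64(229)), (176, np.int64(157)), (178, np.int64(157)), (180, np.int64(160)), (182, np.int64(160)), (184, np.int64(171)), (186, np.int64(165)), (188, np.int64(169)), (190, np.int64(208)), (192, np.int64(182)), (194, np.int64(121)), (196, np.int64(131)), (198, np.int64(231)), (200, np.int64(336)), (202, np.int64(330)), (204, np.int64(324)), (206, np.int64(330)), (208, np.int64(324)), (210, np.int64(336)), (212, np.int64(336)), (214, np.int64(332)), (216, np.int64(321)), (218, np.int64(167)), (220, np.int64(164)), (222, np.int64(153)), (224, np.int64(195)), (226, np.int64(186)), (228, np.int64(209)), (230, np.int64(211)), (232, np.int64(214)), (234, np.int64(315)), (236, np.int64(206)), (238, np.int64(195)), (240, np.int64(200)), (242, np.int64(197)), (244, np.int64(197)), (246, np.int64(204)), (248, np.int64(199))]
[(262, np.int64(395)), (264, np.int64(396)), (266, np.int64(397)), (268, np.int64(243)), (270, np.int64(222)), (272, np.int64(234)), (274, np.int64(238)), (276, np.int64(239)), (278, np.int64(228)), (280, np.int64(233)), (282, np.int64(231)), (350, np.int64(227)), (352, np.int64(230)), (354, np.int64(232)), (356, np.int64(225)), (358, np.int64(231)), (360, np.int64(238)), (362, np.int64(236)), (364, np.int64(308)), (366, np.int64(396)), (368, np.int64(399))]
```

drive_tool([
  [0.004,-0.006,0,0,0,0,1],
  [0.004,-0.006,0.05,0,0,0,1],
  [0.004,-0.006,0.1,0,0,0,1],
  [0.004,-0.006,0.15,0,0,0,1],
  [0.004,-0.006,0.185,0,0,0,1],
])

```text
time_s: 6.0
tool_pos: [0.5235, -0.1575, 0.1287]
ee_rot: [1.0, 0.008, -0.0, -0.0]
force: [0.2, 0.3, -0.3]
opening: 0.0277
grip_force: 40.2
```

drive_tool([
  [0,0,0.015,0,0,0,1],
  [0,0,0.03,0,0,0,1],
  [0,0,0.037,0,0,0,1],
  [0,0,0.037,0,0,0,1],
])

```text
time_s: 6.4
tool_pos: [0.524, -0.1589, 0.1083]
ee_rot: [1.0, 0.007, 0.0, 0.0]
force: [0.7, -0.9, -0.5]
opening: 0.0273
grip_force: 40.2
```

drive_tool([
  [0,0,0.0025,0,0,0,1],
  [0,0,0.0025,0,0,0,0.6],
  [0,0,0.0025,0,0,0,0.3],
  [0,0,0.0025,0,0,0,0],
  [0,0,0.0025,0,0,0,0],
])

```text
time_s: 6.9
tool_pos: [0.5238, -0.1592, 0.1068]
ee_rot: [1.0, 0.007, 0.0, 0.0]
force: [0.2, 0.4, -0.2]
opening: 0.076
grip_force: 0.0
```

drive_tool([
  [0,0,-0.04,0,0,0,0],
  [0,0,-0.1,0,0,0,0],
  [0,0,-0.17,0,0,0,0],
  [0,0,-0.25,0,0,0,0],
  [0,0,-0.25,0,0,0,0],
])

```text
time_s: 7.4
tool_pos: [0.5265, -0.1602, 0.2627]
ee_rot: [1.0, 0.007, 0.004, 0.002]
force: [1.8, 0.4, -0.8]
opening: 0.0856
grip_force: 0.0
```

Run:
```python
from h import *
c=camera("wrist");t=camera("top")
a=cv2.resize(c["pixels"],(480,300));b=cv2.resize(t["pixels"][150:290,190:480],(480,232))
cv2.imwrite("pics/g3.png",np.vstack([a,b]));o=manip.get_obs();print(o["tool_pos"],o["ee_rot"])
```

```text
[ 0.52417899 -0.15930313  0.25781642] [9.99975921e-01 6.82029236e-03 1.19708401e-03 4.56255447e-04]
```

View pics/g3.png

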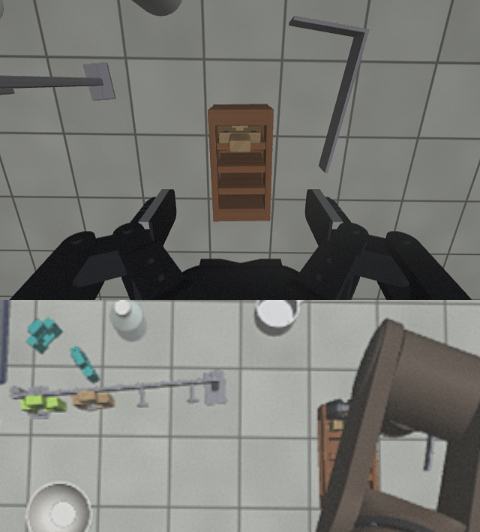

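The rattle stands in the far lane (toy at about (240,140) in the upper half of the picture) and the rack hasn't moved. The next one is the middle rattle.

drive_tool([
  [0.0,-0.07,-0.07,0,0,-0.02,0],
  [0.03,-0.372,-0.07,0,0,-0.05,0],
  [0.03,-0.372,-0.07,0,0,-0.05,0],
  [0.03,-0.372,-0.07,0,0,-0.05,0],
  [0.03,-0.372,-0.07,0,0,-0.05,0],
])

```text
time_s: 8.0
tool_pos: [0.5377, 0.0668, 0.2973]
ee_rot: [0.999, 0.046, -0.001, -0.0]
force: [-0.6, -0.0, 1.2]
opening: 0.0855
grip_force: 0.0
```

drive_tool([
  [0.059,-0.368,0,0,0,0,0],
  [0.059,-0.368,0,0,0,0,0],
  [0.059,-0.368,0,0,0,0,0],
  [0.059,-0.368,0,0,0,0,0],
  [0.059,-0.368,0,0,0,0,0],
])

```text
time_s: 8.5
tool_pos: [0.5526, 0.291, 0.2966]
ee_rot: [0.999, 0.047, -0.001, 0.0]
force: [0.2, -0.8, 0.8]
opening: 0.0847
grip_force: 0.0
```

drive_tool([
  [0,0,0,0,0,0,0],
  [0,0,0,0,0,0,0],
])

```text
time_s: 8.7
tool_pos: [0.5528, 0.2873, 0.2969]
ee_rot: [0.999, 0.047, -0.001, 0.001]
force: [0.8, -0.8, 0.2]
opening: 0.0854
grip_force: 0.0
```

Run:
```python
from h import *
mv(target=[.554,.2875,.29],rot=Ro.from_euler("z",.093)*Ro.from_euler("x",np.pi))
```

```text
shift [ 0.0021 -0.0001  0.0116] turn [0.0007 0.0016 0.0002]
```

drive_tool([
  [0.002,0,0.07,0,0,0,0],
  [0.002,0,0.12,0,0,0,0],
  [0.002,0,0.145,0,0,0,0],
  [0.002,0,0.145,0,0,0,0.3],
])

```text
time_s: 9.1
tool_pos: [0.5533, 0.2853, 0.2089]
ee_rot: [0.999, 0.045, -0.002, 0.001]
force: [-1.1, -0.3, 0.1]
opening: 0.0734
grip_force: 0.0
```

drive_tool([
  [0,0,0,0,0,0,1],
  [0,0,0,0,0,0,1],
  [0,0,0,0,0,0,1],
  [0,0,0,0,0,0,1],
  [0,0,0,0,0,0,1],
])

```text
time_s: 9.6
tool_pos: [0.5554, 0.2876, 0.2128]
ee_rot: [0.999, 0.046, 0.001, -0.0]
force: [0.1, -1.5, 7.6]
opening: 0.0274
grip_force: 39.5
```

drive_tool([
  [0,0,-0.027,0,0,0,1],
  [0,0,-0.053,0,0,0,1],
  [0,0,-0.053,0,0,0,1],
])

```text
time_s: 9.9
tool_pos: [0.5558, 0.2881, 0.2457]
ee_rot: [0.999, 0.046, 0.002, -0.001]
force: [-0.5, -0.3, -1.5]
opening: 0.0276
grip_force: 39.6
```

drive_tool([
  [-0.03,0,0,0,0,0,1],
  [-0.06,0,0,0,0,0,1],
  [-0.09,0,0,0,0,0,1],
  [-0.12,0,0,0,0,0,1],
  [-0.12,0,0,0,0,0,1],
])

```text
time_s: 10.4
tool_pos: [0.4809, 0.2806, 0.243]
ee_rot: [0.999, 0.046, -0.001, 0.0]
force: [-0.3, 0.4, -1.4]
opening: 0.028
grip_force: 39.6
```

Run:
```python
from h import *
t=camera("top");w=camera("wrist");cv2.imwrite("pics/w3.png",w["pixels"]);cv2.imwrite("pics/t3.png",t["pixels"])
# rack outline by colour
def rack(t):
    hsv=cv2.cvtColor(t["pixels"],cv2.COLOR_BGR2HSV);m=cv2.inRange(hsv,(0,80,40),(14,255,200));m[:150]=0;m[300:]=0;m[:,:340]=0;m[:,480:]=0
    n,l,s,_=cv2.connectedComponentsWithStats(m);i=1+s[1:,4].argmax();ys,xs=np.where(l==i);r=cv2.minAreaRect(np.c_[xs,ys].astype(np.float32));return s[i],cv2.boxPoints(r)
s,b=rack(t);print(s);print(b.round(1).tolist());print([plane(t,*q,.08).round(4).tolist() for q in b])
o=manip.get_obs();print(o["tool_pos"],o["force"],o["opening"])
```

```text
[ 382  213   37   63 1695]
[[381.3999938964844, 213.10000610351562], [416.29998779296875, 212.10000610351562], [418.20001220703125, 275.0], [383.29998779296875, 276.0]]
[[0.5566, -0.1029, 0.08], [0.5609, -0.2076, 0.08], [0.3744, -0.2106, 0.08], [0.3702, -0.1076, 0.08]]
[0.48320129 0.28105105 0.24335833] [ 0.12455424  0.5265045  -0.40642392] 0.02778237812260065
```

drive_tool([
  [-0.008,0.08,-0.003,0,0,0.05,1],
  [-0.015,0.16,-0.003,0,0,0.05,1],
  [-0.022,0.24,-0.003,0,0,0.05,1],
  [-0.029,0.32,-0.003,0,0,0.05,1],
  [-0.0315,0.365,-0.003,0,0,0.05,1],
])

```text
time_s: 11.0
tool_pos: [0.4849, 0.058, 0.2452]
ee_rot: [1.0, 0.006, 0.0, 0.0]
force: [0.9, 0.4, 0.1]
opening: 0.0276
grip_force: 39.7
```

drive_tool([
  [-0.003,0.08,0,0,0,0,1],
  [-0.003,0.16,0,0,0,0,1],
  [-0.003,0.24,0,0,0,0,1],
  [-0.003,0.32,0,0,0,0,1],
  [-0.003,0.3675,0,0,0,0,1],
])

```text
time_s: 11.5
tool_pos: [0.4862, -0.1632, 0.2452]
ee_rot: [1.0, 0.006, 0.0, 0.0]
force: [0.2, 0.2, 0.5]
opening: 0.0276
grip_force: 39.7
```

drive_tool([
  [0,0,0,0,0,0,1],
  [0,0,0,0,0,0,1],
])

```text
time_s: 11.7
tool_pos: [0.4859, -0.1603, 0.2449]
ee_rot: [1.0, 0.006, -0.0, -0.0]
force: [0.3, 1.1, -0.8]
opening: 0.0272
grip_force: 40.0
```

Run:
```python
from h import *
w=camera("wrist");a=w["pixels"][80:330,200:440];cv2.imwrite("pics/p2.png",cv2.resize(a,None,fx=2.4,fy=2.4,interpolation=cv2.INTER_CUBIC))
mv(target=[.486,-.1595,.245],rot=Ro.from_euler("z",.014)*Ro.from_euler("x",np.pi))
print(manip.get_obs()["tool_pos"])
```

```text
shift [ 0.0003  0.0001 -0.0001] turn [-0.0002  0.0002 -0.0007]
[ 0.48580228 -0.15946803  0.24494202]
```

View pics/p2.png

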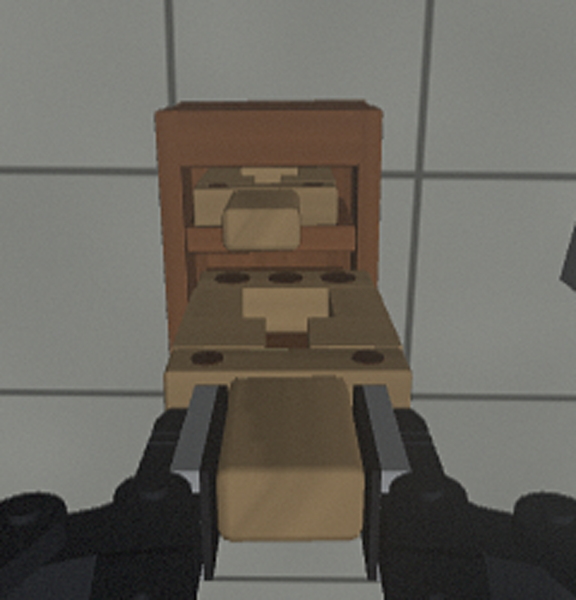

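The crop shows rattle 1 standing in the far lane. The rack's top spans u 157–381, the lane spans 188–356, and the held toy's stem is centred on u 290. I'll check the lateral offset with the calibration.

Run:
```python
from h import *
c=camera("wrist");q=lambda u,v,z:plane(c,u/2.4+200,v/2.4+80,z).round(4)
print("rack",q(157,112,.08),q(381,112,.08));print("lane1 far wall",q(188,166,.08),q(356,166,.08));print("div far/near",q(270,226,.08),q(270,250,.08))
print("toy1 stem top",q(224,229,.14),q(300,229,.14),q(262,208,.14),q(262,249,.14));print("toy2 foot far", q(205,272,.1437),q(365,272,.1437),"stem top",q(217,500,.2757),q(363,500,.2757),q(290,378+0,.2317))
```

```text
rack [ 0.5408 -0.1032  0.08  ] [ 0.542  -0.1972  0.08  ]
lane1 far wall [ 0.5184 -0.1155  0.08  ] [ 0.5193 -0.1876  0.08  ]
div far/near [ 0.4925 -0.1508  0.08  ] [ 0.4816 -0.1509  0.08  ]
toy1 stem top [ 0.5048 -0.1361  0.14  ] [ 0.5052 -0.1631  0.14  ] [ 0.5126 -0.1496  0.14  ] [ 0.4977 -0.1496  0.14  ]
toy2 foot far [ 0.4899 -0.1294  0.1437] [ 0.4907 -0.1864  0.1437] stem top [ 0.4859 -0.1466  0.2757] [ 0.4863 -0.1731  0.2757] [ 0.4899 -0.1598  0.2317]
```

The wrist measurement shows the rack has been knocked by about (-20, +9) mm. Rattle 1 moved with it, and lane 2 is now centred at (0.4675, -0.151). I'll shift the toy there and lower it.

drive_tool([
  [-0.028,-0.014,0,0,0,0,1],
  [-0.028,-0.014,0.05,0,0,0,1],
  [-0.028,-0.014,0.1,0,0,0,1],
  [-0.028,-0.014,0.15,0,0,0,1],
  [-0.028,-0.014,0.185,0,0,0,1],
])

```text
time_s: 12.3
tool_pos: [0.4684, -0.1498, 0.1327]
ee_rot: [1.0, 0.008, -0.0, -0.0]
force: [-0.2, 1.0, -0.7]
opening: 0.0273
grip_force: 40.1
```

drive_tool([
  [0,0,0.015,0,0,0,1],
  [0,0,0.03,0,0,0,1],
  [0,0,0.04,0,0,0,1],
  [0,0,0.04,0,0,0,1],
])

```text
time_s: 12.7
tool_pos: [0.4691, -0.151, 0.1103]
ee_rot: [1.0, 0.007, 0.0, 0.0]
force: [0.3, 0.1, -0.6]
opening: 0.0276
grip_force: 39.9
```

drive_tool([
  [0,0,0.0025,0,0,0,1],
  [0,0,0.0025,0,0,0,0.6],
  [0,0,0.0025,0,0,0,0.3],
  [0,0,0.0025,0,0,0,0],
  [0,0,0.0025,0,0,0,0],
])

```text
time_s: 13.2
tool_pos: [0.4688, -0.1513, 0.1089]
ee_rot: [1.0, 0.007, 0.0, 0.0]
force: [0.4, -0.1, 0.1]
opening: 0.0763
grip_force: 0.0
```

drive_tool([
  [0,0,-0.04,0,0,0,0],
  [0,0,-0.1,0,0,0,0],
  [0,0,-0.17,0,0,0,0],
  [0,0,-0.25,0,0,0,0],
  [0,0,-0.25,0,0,0,0],
])

```text
time_s: 13.7
tool_pos: [0.4714, -0.1523, 0.2644]
ee_rot: [1.0, 0.007, 0.004, 0.002]
force: [0.2, -0.1, -0.9]
opening: 0.0853
grip_force: 0.0
```

drive_tool([
  [0.0,-0.07,-0.07,0,0,-0.02,0],
  [0.055,-0.366,-0.07,0,0,-0.05,0],
  [0.055,-0.366,-0.07,0,0,-0.05,0],
  [0.055,-0.366,-0.07,0,0,-0.05,0],
  [0.055,-0.366,-0.07,0,0,-0.05,0],
])

```text
time_s: 14.2
tool_pos: [0.4986, 0.0714, 0.3008]
ee_rot: [0.999, 0.046, 0.0, -0.0]
force: [0.5, -0.8, 0.2]
opening: 0.0856
grip_force: 0.0
```

drive_tool([
  [0.081,-0.327,0,0,0,0,0],
  [0.081,-0.327,0,0,0,0,0],
  [0.081,-0.327,0,0,0,0,0],
  [0.081,-0.327,0,0,0,0,0],
  [0.081,-0.327,0,0,0,0,0],
])

```text
time_s: 14.7
tool_pos: [0.5292, 0.2738, 0.3]
ee_rot: [0.999, 0.048, 0.0, -0.001]
force: [0.2, -0.6, 0.4]
opening: 0.0853
grip_force: 0.0
```

drive_tool([
  [0.044,-0.168,0,0,0,0,0],
  [0.044,-0.168,0,0,0,0,0],
  [0.044,-0.168,0,0,0,0,0],
  [0.044,-0.168,0,0,0,0,0],
  [0.044,-0.168,0,0,0,0,0],
])

```text
time_s: 15.2
tool_pos: [0.5458, 0.3703, 0.3003]
ee_rot: [0.999, 0.046, -0.0, 0.0]
force: [0.3, -0.4, -0.5]
opening: 0.0856
grip_force: 0.0
```

Run:
```python
from h import *
mv(target=[.546,.372,.21],rot=Ro.from_euler("z",.093)*Ro.from_euler("x",np.pi))
c=camera("wrist");t=camera("top")
m=cv2.inRange(cv2.cvtColor(c["pixels"],cv2.COLOR_BGR2HSV),(32,100,150),(48,255,255));ys,xs=np.where(m>0);print("lime bright",xs.min(),xs.max(),ys.min(),ys.max(),"pred",proj(c,(.546,.372,.2435)).round(1))
a=cv2.resize(c["pixels"],(480,300));b=cv2.resize(t["pixels"][190:290,370:470],(300,300));cv2.imwrite("pics/l1.png",np.hstack([a,b]))
```

```text
shift [ 0.0007 -0.0029  0.1506] turn [ 0.0005  0.0005 -0.0006]
lime bright 282 348 184 218 pred [318.  216.3]
```

View pics/l1.png

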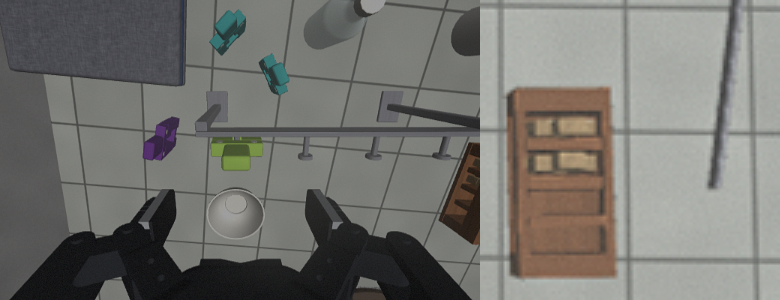

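Two rattles stand in the far two lanes. The lime key's stem top is at about (315,216) in full pixels, against a prediction of (318,216), so I'll shift 2 mm in +y and grip it.

drive_tool([
  [0.001,-0.005,0.07,0,0,0,0],
  [0.001,-0.005,0.12,0,0,0,0],
  [0.001,-0.005,0.15,0,0,0,0],
  [0.001,-0.005,0.15,0,0,0,0.3],
])

```text
time_s: 15.7
tool_pos: [0.5452, 0.3725, 0.2084]
ee_rot: [0.999, 0.045, -0.002, 0.001]
force: [0.3, -0.1, 0.5]
opening: 0.0734
grip_force: 0.0
```

drive_tool([
  [0,0,0,0,0,0,1],
  [0,0,0,0,0,0,1],
  [0,0,0,0,0,0,1],
  [0,0,0,0,0,0,1],
  [0,0,0,0,0,0,1],
])

```text
time_s: 16.2
tool_pos: [0.547, 0.3748, 0.2122]
ee_rot: [0.999, 0.046, 0.001, -0.0]
force: [-0.8, -0.8, 8.1]
opening: 0.0274
grip_force: 42.9
```

drive_tool([
  [0,0,-0.027,0,0,0,1],
  [0,0,-0.053,0,0,0,1],
  [0,0,-0.053,0,0,0,1],
])

```text
time_s: 16.5
tool_pos: [0.5475, 0.3752, 0.2451]
ee_rot: [0.999, 0.046, 0.002, -0.001]
force: [0.1, 0.1, -0.4]
opening: 0.0273
grip_force: 41.8
```

drive_tool([
  [-0.03,0,0,0,0,0,1],
  [-0.06,0,0,0,0,0,1],
  [-0.09,0,0,0,0,0,1],
  [-0.12,0,0,0,0,0,1],
  [-0.12,0,0,0,0,0,1],
])

```text
time_s: 17.0
tool_pos: [0.4726, 0.3675, 0.2423]
ee_rot: [0.999, 0.047, -0.001, 0.0]
force: [-0.8, -0.2, -0.3]
opening: 0.0273
grip_force: 41.8
```

drive_tool([
  [-0.008,0.08,-0.003,0,0,0.05,1],
  [-0.015,0.16,-0.003,0,0,0.05,1],
  [-0.022,0.24,-0.003,0,0,0.05,1],
  [-0.03,0.32,-0.003,0,0,0.05,1],
  [-0.037,0.398,-0.003,0,0,0.05,1],
])

```text
time_s: 17.5
tool_pos: [0.4748, 0.1261, 0.2443]
ee_rot: [1.0, 0.007, 0.0, 0.0]
force: [1.0, -1.4, -0.9]
opening: 0.0273
grip_force: 41.8
```

drive_tool([
  [-0.003,0.08,0,0,0,0,1],
  [-0.003,0.16,0,0,0,0,1],
  [-0.005,0.24,0,0,0,0,1],
  [-0.005,0.32,0,0,0,0,1],
  [-0.005,0.392,0,0,0,0,1],
])

```text
time_s: 18.0
tool_pos: [0.475, -0.1099, 0.2444]
ee_rot: [1.0, 0.007, 0.0, 0.0]
force: [0.7, 1.5, -1.5]
opening: 0.0276
grip_force: 41.8
```

drive_tool([
  [-0.03,0.04,0,0,0,0,1],
  [-0.068,0.074,0,0,0,0,1],
  [-0.068,0.074,0,0,0,0,1],
  [-0.068,0.074,0,0,0,0,1],
])

```text
time_s: 18.4
tool_pos: [0.4348, -0.1529, 0.2444]
ee_rot: [1.0, 0.006, 0.0, 0.0]
force: [0.3, 0.5, -1.6]
opening: 0.0272
grip_force: 41.8
```

Run:
```python
from h import *
w=camera("wrist");a=w["pixels"][60:330,200:440];cv2.imwrite("pics/p3.png",cv2.resize(a,None,fx=2.2,fy=2.2,interpolation=cv2.INTER_CUBIC))
mv(target=[.4305,-.1515,.245],rot=Ro.from_euler("z",.014)*Ro.from_euler("x",np.pi))
print(manip.get_obs()["tool_pos"])
```

```text
shift [-0.0078 -0.0017 -0.001 ] turn [ 0.0001 -0.0005 -0.0007]
[ 0.43520166 -0.15243304  0.244431  ]
```

View pics/p3.png

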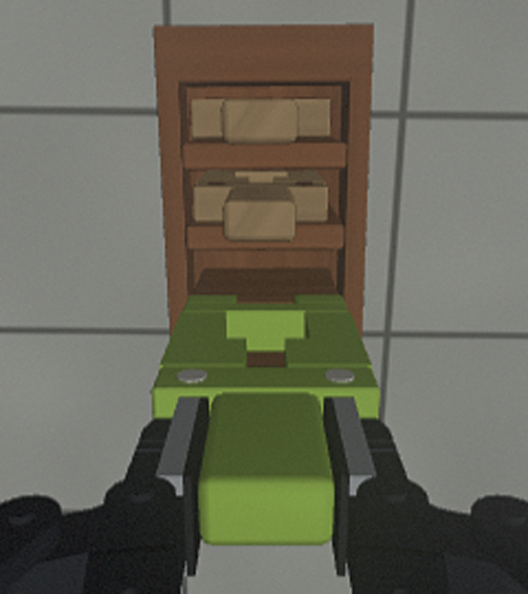

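Both rattles stand in the far lanes. The second divider's top is at v 226–247, lane 3 starts below it, the rack's sides are at u 168–365, and the lime stem is centred on u 266.

Run:
```python
from h import *
c=camera("wrist");q=lambda u,v,z:plane(c,u/2.2+200,v/2.2+60,z).round(4)
print("far wall",q(182,82,.08),q(348,82,.08));print("div1",q(264,143,.08),q(264,165,.08));print("div2",q(187,226,.08),q(341,226,.08),q(264,247,.08))
print("foot far",q(185,295,.1437),q(343,295,.1437),"stem top far",q(204,475,.2757),q(332,475,.2757),q(266,543,.2757))
print("toy1",q(260,99,.14),q(260,143,.14),"toy2",q(260,199,.14),q(260,240,.14))
```

```text
far wall [ 0.5186 -0.1144  0.08  ] [ 0.5195 -0.1881  0.08  ]
div1 [ 0.4927 -0.1511  0.08  ] [ 0.4828 -0.1513  0.08  ]
div2 [ 0.454  -0.1151  0.08  ] [ 0.4549 -0.1881  0.08  ] [ 0.4443 -0.1517  0.08  ]
foot far [ 0.4389 -0.1213  0.1437] [ 0.4397 -0.1826  0.1437] stem top far [ 0.4418 -0.1407  0.2757] [ 0.4422 -0.1655  0.2757] [ 0.4263 -0.1529  0.2757]
toy1 [ 0.5118 -0.1496  0.14  ] [ 0.4964 -0.1498  0.14  ] toy2 [ 0.4759 -0.15    0.14  ] [ 0.4602 -0.1502  0.14  ]
```

drive_tool([
  [-0.005,0,0,0,0,0,1],
  [-0.005,0,0.05,0,0,0,1],
  [-0.005,0,0.1,0,0,0,1],
  [-0.005,0,0.15,0,0,0,1],
  [-0.005,0,0.185,0,0,0,1],
])

```text
time_s: 19.0
tool_pos: [0.4313, -0.1513, 0.1317]
ee_rot: [1.0, 0.007, -0.0, -0.0]
force: [1.3, -1.4, -0.2]
opening: 0.0272
grip_force: 41.9
```

drive_tool([
  [0,0,0.015,0,0,0,1],
  [0,0,0.03,0,0,0,1],
  [0,0,0.04,0,0,0,1],
  [0,0,0.04,0,0,0,1],
])

```text
time_s: 19.4
tool_pos: [0.432, -0.1521, 0.1094]
ee_rot: [1.0, 0.007, 0.0, 0.0]
force: [0.8, 0.3, -0.7]
opening: 0.0274
grip_force: 41.9
```

drive_tool([
  [0,0,0.002,0,0,0,1],
  [0,0,0.002,0,0,0,0.6],
  [0,0,0.002,0,0,0,0.3],
  [0,0,0.002,0,0,0,0],
  [0,0,0.002,0,0,0,0],
])

```text
time_s: 19.9
tool_pos: [0.4316, -0.1522, 0.1083]
ee_rot: [1.0, 0.007, 0.0, 0.0]
force: [1.2, -0.3, -0.2]
opening: 0.076
grip_force: 0.0
```

drive_tool([
  [0,0,-0.04,0,0,0,0],
  [0,0,-0.1,0,0,0,0],
  [0,0,-0.17,0,0,0,0],
  [0,0,-0.22,0,0,0,0],
  [0,0,-0.22,0,0,0,0],
])

```text
time_s: 20.4
tool_pos: [0.4335, -0.153, 0.244]
ee_rot: [1.0, 0.007, 0.003, 0.001]
force: [0.1, 0.1, -0.3]
opening: 0.0855
grip_force: 0.0
```

drive_tool([
  [0.04,-0.07,0,0,0,0,0],
  [0.04,-0.15,0,0,0,0,0],
  [0.04,-0.2,0,0,0,0,0],
  [0.04,-0.2,0,0,0,0,0],
])

```text
time_s: 20.8
tool_pos: [0.4532, -0.0289, 0.2396]
ee_rot: [1.0, 0.008, -0.001, -0.0]
force: [-0.6, -0.2, 0.0]
opening: 0.0855
grip_force: 0.0
```

```bash
cat >> h.py <<'E'
def pose(yaw,tilt): return Ro.from_euler("z",yaw)*Ro.from_euler("x",np.pi)*Ro.from_euler("y",tilt)
def lock(c,z=.08):
    "rack pixels mask box in any camera"
    hsv=cv2.cvtColor(c["pixels"],cv2.COLOR_BGR2HSV);return cv2.inRange(hsv,(0,80,40),(14,255,200))
E
python3 - <<'E'
from h import *
o=manip.get_obs();print(o["tool_pos"])
mv(target=[.455,-.04,.20],rot=pose(np.pi/2+.013,0));mv(target=[.455,-.04,.20],rot=pose(np.pi/2+.013,-.436))
w=camera("wrist");cv2.imwrite("pics/x1.png",w["pixels"])
# corner inner edges: steel dark vs floor
E
```

```text
[ 0.45322248 -0.02891189  0.23960525]
shift [0.0027 0.0186 0.066 ] turn [-9.000e-04  1.000e-04 -9.978e-01]
shift [0.0027 0.0186 0.066 ] turn [-0.2181 -0.2179 -0.9803]
```

drive_tool([
  [0,0,0,0,0,-0.4,0],
  [0,0,0,0,0,-0.4,0],
  [0,0,0,0,0,-0.4,0],
  [0,0,0,0,0,-0.4,0],
  [0,0,0,0,0,-0.4,0],
])

```text
time_s: 21.35
tool_pos: [0.4538, -0.0327, 0.2398]
ee_rot: [0.948, 0.317, -0.0, -0.0]
force: [0.2, -0.8, 0.0]
opening: 0.0856
grip_force: 0.0
```

drive_tool([
  [0,0,0,0,0,-0.4,0],
  [0,0,0,0,0,-0.4,0],
  [0,0,0,0,0,-0.4,0],
  [0,0,0,0,0,-0.4,0],
  [0,0,0,0,0,-0.4,0],
])

```text
time_s: 21.85
tool_pos: [0.4539, -0.0324, 0.2399]
ee_rot: [0.805, 0.593, -0.0, -0.0]
force: [-0.2, 0.2, 0.4]
opening: 0.0853
grip_force: 0.0
```

drive_tool([
  [0,0,0,0,0,-0.198,0],
  [0,0,0,0,0,-0.198,0],
  [0,0,0,0,0,-0.198,0],
  [0,0,0,0,0,-0.198,0],
])

```text
time_s: 22.25
tool_pos: [0.4539, -0.0321, 0.2401]
ee_rot: [0.706, 0.708, -0.0, -0.0]
force: [0.4, -0.1, 0.4]
opening: 0.0855
grip_force: 0.0
```

drive_tool([
  [0,0,0,0,-0.2776,0,0],
  [0,0,0,0,-0.2776,0,0],
  [0,0,0,0,-0.2776,0,0],
  [0,0,0,0,-0.2776,0,0],
])

```text
time_s: 22.65
tool_pos: [0.4541, -0.0299, 0.2396]
ee_rot: [0.687, 0.693, -0.153, 0.156]
force: [0.3, 0.9, -0.7]
opening: 0.0854
grip_force: 0.0
```

Run:
```python
from h import *
o=manip.get_obs();print(o["tool_pos"],o["joint_positions"].round(2))
mv(target=[.455,-.06,.036],rot=pose(np.pi/2+.013,-.436))
t=camera("top");cv2.imwrite("pics/t5.png",t["pixels"]);m=lock(t);m[:150]=0;m[300:]=0;m[:,:340]=0;m[:,480:]=0
n,l,s,_=cv2.connectedComponentsWithStats(m);print(s[1:][s[1:,4]>100])
```

```text
[ 0.45413468 -0.02986164  0.23958814] [ 0.21  0.26  2.03 -0.52  1.01  0.52]
shift [9.930e-02 1.000e-04 3.283e-01] turn [ 0.0004  0.0029 -0.0029]
[[ 379  219   36   63 1403]]
```

drive_tool([
  [0.099,0,0.328,0,0,0,0],
  [0.099,0,0.328,0,0,0,0],
  [0.099,0,0.328,0,0,0,0],
  [0.099,0,0.328,0,0,0,0],
  [0.099,0,0.328,0,0,0,0],
])

```text
time_s: 23.2
tool_pos: [0.4507, -0.063, 0.0324]
ee_rot: [0.688, 0.693, -0.155, 0.15]
force: [0.3, 0.0, 0.5]
opening: 0.0851
grip_force: 0.0
```

drive_tool([
  [-0.015,0,0.007,0,0,0,0],
  [-0.03,0,0.014,0,0,0,0],
  [-0.045,0,0.021,0,0,0,0],
  [-0.056,0,0.026,0,0,0,0],
  [-0.056,0,0.026,0,0,0,0],
])

```text
time_s: 23.7
tool_pos: [0.4552, -0.0992, 0.038]
ee_rot: [0.687, 0.693, -0.152, 0.154]
force: [0.0, 0.7, -0.6]
opening: 0.0854
grip_force: 0.0
```

drive_tool([
  [-0.009,0,0.004,0,0,0,0],
  [-0.018,0,0.008,0,0,0,0],
  [-0.018,0,0.008,0,0,0,0],
])

```text
time_s: 24.0
tool_pos: [0.4547, -0.1105, 0.037]
ee_rot: [0.687, 0.694, -0.152, 0.154]
force: [-0.6, 0.4, -0.3]
opening: 0.0853
grip_force: 0.0
```

Run:
```python
from h import *
t=camera("top");cv2.imwrite("pics/t6.png",t["pixels"]);a=dict(t);a["pixels"]=cv2.imread("pics/t5.png");z=dict(t);z["pixels"]=cv2.imread("pics/t3.png")
for n,k in (("t3",z),("t5",a),("t6",t)):
    m=lock(k);m[:150]=0;m[300:]=0;m[:,:340]=0;m[:,480:]=0
    print(n,[(v,np.where(m[v]>0)[0][[0,-1]].tolist() if m[v].any() else None) for v in range(210,288,6)])
w=camera("wrist");cv2.imwrite("pics/w6.png",w["pixels"]);m=lock(w);ys,xs=np.where(m>0);print(len(xs),xs.min(),xs.max(),ys.min(),ys.max())
for q in [(-.094,.048),(.094,.048),(-.094,-.048),(.094,-.048)]:print(q,proj(w,[.4485+q[0],-.151+q[1],.08]).round(0))
o=manip.get_obs();R=Ro.from_quat(o["ee_rot"])
for s in (-.0425,.0425): print("tip",proj(w,o["tool_pos"]+R.apply([-.011,s,-.013])).round(0),proj(w,o["tool_pos"]+R.apply([.011,s,-.013])).round(0))
```

```text
t3 [(210, None), (216, [385, 415]), (222, [385, 415]), (228, [382, 416]), (234, [383, 416]), (240, [383, 416]), (246, [383, 416]), (252, [383, 417]), (258, [383, 417]), (264, [383, 417]), (270, [386, 418]), (276, None), (282, None)]
t5 [(210, None), (216, None), (222, [381, 412]), (228, [379, 412]), (234, [379, 413]), (240, [379, 413]), (246, [380, 413]), (252, [380, 413]), (258, [380, 413]), (264, [380, 414]), (270, [380, 414]), (276, [383, 414]), (282, None)]
t6 [(210, None), (216, None), (222, [385, 415]), (228, [385, 416]), (234, [385, 416]), (240, [383, 416]), (246, [383, 416]), (252, [383, 416]), (258, [383, 416]), (264, [404, 417]), (270, [406, 417]), (276, [407, 417]), (282, [410, 417])]
32822 110 507 212 399
(-0.094, 0.048) [ 75. 328.]
(0.094, 0.048) [534. 331.]
(-0.094, -0.048) [159. 397.]
(0.094, -0.048) [459. 398.]
tip [236. 287.] [232. 247.]
tip [405. 287.] [409. 247.]
```

The top camera shows the rack moved about 8 mm under the fingers, so pushing works with little force. I'll carry on with the rotation.

drive_tool([
  [-0.012,0,0.0056,0.008,0,0.018,0],
  [-0.024,0,0.0112,0.017,0,0.036,0],
  [-0.036,0,0.0168,0.025,0,0.054,0],
  [-0.048,0,0.0224,0.034,0,0.072,0],
  [-0.0604,0,0.0282,0.042,0,0.09,0],
])

```text
time_s: 24.6
tool_pos: [0.4552, -0.1508, 0.0368]
ee_rot: [0.74, 0.637, -0.164, 0.141]
force: [1.4, 2.8, -1.2]
opening: 0.0855
grip_force: 1.5
```

drive_tool([
  [-0.01,0.0016,0.0047,0,0,0,0],
  [-0.02,0.0032,0.0094,0,0,0,0],
  [-0.03,0.0048,0.014,0,0,0,0],
  [-0.04,0.0064,0.0186,0,0,0,0],
  [-0.045,0.0071,0.021,0,0,0,0],
])

```text
time_s: 25.1
tool_pos: [0.4548, -0.1807, 0.0369]
ee_rot: [0.739, 0.638, -0.164, 0.141]
force: [0.2, 4.6, -0.8]
opening: 0.0853
grip_force: 1.6
```

Run:
```python
from h import *
t=camera("top");cv2.imwrite("pics/t7.png",t["pixels"])
m=lock(t);m[:150]=0;m[300:]=0;m[:,:340]=0;m[:,480:]=0
L=[(v,np.where(m[v]>0)[0][[0,-1]].tolist() if m[v].any() else None) for v in range(210,294,6)];print(L)
for v,q in [l for l in L if l[1]]: print(v,plane(t,q[1]+.5,v,.08).round(4))
# corner: dark/steel pixels near line
g=cv2.cvtColor(cv2.imread("pics/t3.png"),cv2.COLOR_BGR2GRAY).astype(int)
for v in (190,200,210,220,230,240): print(v,g[v,440:468].tolist())
for u in (425,435,445): print(u,g[165:192,u].tolist())
o=manip.get_obs();print(o["tool_pos"],o["force"])
```

```text
[(210, None), (216, None), (222, [409, 426]), (228, [411, 443]), (234, [410, 442]), (240, [406, 441]), (246, [409, 440]), (252, [410, 440]), (258, [437, 439]), (264, None), (270, None), (276, None), (282, None), (288, None)]
222 [ 0.5314 -0.2378  0.08  ]
228 [ 0.5139 -0.2883  0.08  ]
234 [ 0.496  -0.2849  0.08  ]
240 [ 0.4781 -0.2816  0.08  ]
246 [ 0.4602 -0.2782  0.08  ]
252 [ 0.4425 -0.2779  0.08  ]
258 [ 0.4248 -0.2745  0.08  ]
190 [168, 169, 165, 161, 166, 171, 168, 169, 169, 162, 169, 169, 166, 130, 68, 84, 118, 155, 156, 131, 136, 176, 171, 171, 172, 174, 168, 170]
200 [169, 168, 169, 167, 172, 168, 167, 171, 174, 167, 176, 160, 102, 70, 98, 130, 136, 155, 175, 142, 123, 167, 166, 168, 166, 165, 166, 164]
210 [164, 165, 167, 165, 168, 166, 170, 166, 168, 173, 156, 81, 69, 112, 155, 152, 177, 173, 174, 155, 122, 155, 168, 165, 162, 165, 168, 166]
220 [165, 165, 165, 170, 168, 165, 167, 169, 175, 154, 82, 68, 109, 149, 150, 174, 170, 168, 173, 155, 118, 143, 166, 162, 161, 162, 165, 164]
230 [170, 171, 170, 174, 171, 171, 176, 180, 149, 66, 75, 109, 146, 162, 176, 174, 174, 170, 174, 166, 123, 135, 168, 166, 167, 162, 162, 164]
240 [170, 172, 169, 171, 171, 178, 174, 130, 66, 84, 124, 155, 171, 176, 176, 175, 175, 173, 176, 170, 142, 128, 167, 171, 169, 172, 169, 170]
425 [163, 170, 161, 169, 165, 168, 167, 157, 137, 117, 66, 106, 168, 173, 169, 163, 167, 166, 165, 164, 166, 165, 166, 165, 171, 167, 153]
435 [161, 165, 161, 170, 164, 161, 161, 169, 161, 146, 136, 64, 80, 130, 171, 169, 168, 166, 164, 171, 167, 167, 170, 164, 165, 169, 157]
445 [164, 160, 163, 163, 163, 166, 162, 161, 167, 157, 137, 137, 124, 64, 102, 171, 166, 165, 162, 162, 164, 164, 163, 164, 163, 171, 159]
[ 0.45482692 -0.18090281  0.03689997] [0.28953783 0.39933504 0.23348108]
```

Run:
```python
from h import *
t=camera("top")
A=np.array([plane(t,u,v,0) for u,v in [(453,190),(451.9,200),(450.8,210),(449.7,220),(448.6,230),(447.3,240)]]);B=np.array([plane(t,u,v,0) for u,v in [(425,176.6),(435,178),(445,179.6)]])
pa=np.polyfit(A[:,0],A[:,1],1);pb=np.polyfit(B[:,1],B[:,0],1);print(A.round(4).tolist(),pa,pb)
x=(pb[0]*pa[1]+pb[1])/(1-pa[0]*pb[0]);C=np.array([x,pa[0]*x+pa[1]]);y=(np.arctan(pa[0])-np.arctan(pb[0]))/2
R=np.array([[np.cos(y),-np.sin(y)],[np.sin(y),np.cos(y)]]);print("C",C,"yaw",y,np.arctan(pa[0]),-np.arctan(pb[0]),"home",C+R@[-.094,.048])
for p in [(.5139,-.2883),(.4248,-.2745)]: print(R.T@(np.array(p)-C))
o=manip.get_obs();print("tcp in corner",R.T@(o["tool_pos"][:2]-C))
mv(target=o["tool_pos"],rot=pose(np.pi/2+y,-.436))
```

```text
[[0.6416, -0.3412, 0.0], [0.6095, -0.337, 0.0], [0.5775, -0.3327, 0.0], [0.5457, -0.3285, 0.0], [0.514, -0.3243, 0.0], [0.4826, -0.3195, 0.0]] [-0.1352838  -0.25456303] [0.1408184  0.71955406]
C [ 0.67092547 -0.34532838] yaw -0.13718298278103117 -0.13446744191771773 -0.1398985236443446 home [ 0.58437273 -0.28492454]
[-0.16334905  0.03501889]
[-0.25349916  0.03650454]
tcp in corner [-0.23657644  0.13360881]
shift [0. 0. 0.] turn [-0.0025  0.0002 -0.005 ]
```

drive_tool([
  [-0.01,0.0016,0.0047,0,0,0,0],
  [-0.02,0.0032,0.0094,0,0,0,0],
  [-0.03,0.0048,0.014,-0.002,0,-0.004,0],
  [-0.04,0.0064,0.0186,-0.002,0,-0.004,0],
  [-0.047,0.0075,0.0218,-0.002,0,-0.004,0],
])

```text
time_s: 25.7
tool_pos: [0.4549, -0.2122, 0.0369]
ee_rot: [0.737, 0.641, -0.163, 0.142]
force: [0.9, 3.1, -0.2]
opening: 0.0851
grip_force: 1.6
```

```bash
cat >> h.py <<'E'
C=np.array([.6709,-.3453]);cy=-.137;RC=np.array([[np.cos(cy),-np.sin(cy)],[np.sin(cy),np.cos(cy)]])
def corner(p): return RC.T@(np.array(p)[:2]-C)
def world(q): return RC@np.array(q)+C
E
python3 - <<'E'
from h import *
t=camera("top");cv2.imwrite("pics/t8.png",t["pixels"])
m=lock(t);m[:150]=0;m[310:]=0;m[:,:340]=0;m[:,480:]=0
for v in range(212,300,6):
    k=np.where(m[v]>0)[0]
    if len(k): print(v,k[0],k[-1],corner(plane(t,k[-1]+.5,v,.08)).round(4))
for u in range(400,450,6):
    k=np.where(m[:,u]>0)[0]
    if len(k): print("u",u,k[0],k[-1],corner(plane(t,u,k[0]-.5,.08)).round(4),corner(plane(t,u,k[-1]+.5,.08)).round(4))
o=manip.get_obs();print(o["tool_pos"],corner(o["tool_pos"]),o["force"])
mv(target=o["tool_pos"]+[.01,.03,.16],rot=pose(np.pi/2+cy,-.436))
E
```

```text
224 422 449 [-0.1487  0.0186]
230 418 453 [-0.1648  0.0047]
236 417 452 [-0.1831  0.0057]
242 420 451 [-0.2012  0.0066]
248 448 451 [-0.2189  0.0046]
254 425 450 [-0.237   0.0055]
260 447 449 [-0.255   0.0064]
u 418 228 238 [-0.173   0.1107] [-0.2056  0.1066]
u 424 221 253 [-0.1496  0.0954] [-0.2471  0.0836]
u 430 222 254 [-0.1499  0.0773] [-0.2474  0.0656]
u 436 223 255 [-0.1502  0.0592] [-0.2477  0.0476]
u 442 223 256 [-0.1476  0.0414] [-0.248   0.0297]
u 448 224 264 [-0.1479  0.0232] [-0.2688  0.0093]
[ 0.45491031 -0.21264797  0.03697136] [-0.23208244  0.101911  ] [-0.18546318  0.007115    0.86855909]
shift [-0.0657  0.0096 -0.2636] turn [-0.0005  0.0002 -0.0012]
```

The rack is now parallel to the stop, about 5 mm off the long upstand and 149 mm from the end one. I'll lift off and move round to push its near end.

drive_tool([
  [0.045,0.0,-0.02,0,0,0,0],
  [-0.01,0.01,-0.13,0,0,0,0],
  [-0.066,0.01,-0.264,0,0,0,0],
  [-0.066,0.01,-0.264,0,0,0,0],
  [-0.066,0.01,-0.264,0,0,0,0],
])

```text
time_s: 26.25
tool_pos: [0.4673, -0.1819, 0.2021]
ee_rot: [0.737, 0.641, -0.161, 0.144]
force: [-0.1, -0.6, -1.0]
opening: 0.0856
grip_force: 0.0
```

drive_tool([
  [0,0,0,0,0.277,0,0.2],
  [0,0,0,0,0.277,0,0.45],
  [0,0,0,0,0.277,0,0.45],
  [0,0,0,0,0.277,0,0.45],
])

```text
time_s: 26.65
tool_pos: [0.4655, -0.1828, 0.1978]
ee_rot: [0.755, 0.656, 0.002, -0.0]
force: [-0.4, -0.3, -1.1]
opening: 0.0471
grip_force: 0.0
```

drive_tool([
  [0,0,0,0,0,0.4,0.45],
  [0,0,0,0,0,0.4,0.45],
  [0,0,0,0,0,0.4,0.45],
  [0,0,0,0,0,0.4,0.45],
  [0,0,0,0,0,0.4,0.45],
])

```text
time_s: 27.15
tool_pos: [0.4648, -0.1818, 0.1969]
ee_rot: [0.921, 0.389, -0.001, 0.0]
force: [-0.0, -0.6, 0.2]
opening: 0.0468
grip_force: 0.0
```

drive_tool([
  [0,0,0,0,0,0.4,0.45],
  [0,0,0,0,0,0.4,0.45],
  [0,0,0,0,0,0.4,0.45],
  [0,0,0,0,0,0.4,0.45],
  [0,0,0,0,0,0.4,0.45],
])

```text
time_s: 27.65
tool_pos: [0.4649, -0.1816, 0.197]
ee_rot: [0.996, 0.087, -0.0, 0.0]
force: [0.5, 0.4, 0.2]
opening: 0.0469
grip_force: 0.0
```

Run:
```python
from h import *
o=manip.get_obs();print(o["tool_pos"],o["joint_positions"].round(2),o["opening"])
p=world([-.362,.053]);print(p,np.hypot(*p));mv(target=[*p,.20],rot=pose(cy,-.21))
t=camera("top");m=lock(t);m[:150]=0;m[310:]=0;m[:,:340]=0;m[:,480:]=0
for v in range(224,300,8):
    k=np.where(m[v]>0)[0]
    if len(k): print(v,k[0],k[-1],corner(plane(t,k[-1]+.5,v,.08)).round(4))
```

```text
[ 0.46492968 -0.18163757  0.19701702] [-0.43  0.31  1.97 -0.    0.85  0.96] 0.04690733844865792
[ 0.31953019 -0.24335759] 0.4016496714418459
shift [-0.2565  0.0591 -0.0047] turn [ 0.0214 -0.1322  0.1978]
264 426 449 [-0.2667  0.0051]
272 424 448 [-0.2904  0.0054]
280 427 447 [-0.314   0.0056]
```

drive_tool([
  [-0.06,0.015,-0.005,0.021,-0.132,0.198,0.45],
  [-0.12,0.03,-0.005,0.021,-0.132,0.198,0.45],
  [-0.18,0.04,-0.005,0.021,-0.132,0.198,0.45],
  [-0.257,0.059,-0.005,0.021,-0.132,0.198,0.45],
  [-0.257,0.059,-0.005,0.021,-0.132,0.198,0.45],
])

```text
time_s: 28.2
tool_pos: [0.3153, -0.244, 0.2]
ee_rot: [0.992, -0.066, -0.106, -0.008]
force: [0.2, 0.2, 0.2]
opening: 0.0472
grip_force: 0.0
```

Run:
```python
from h import *
o=manip.get_obs();print(o["tool_pos"],o["joint_positions"].round(2),corner(o["tool_pos"]))
p=world([-.362,.053]);mv(target=[*p,.035],rot=pose(cy,-.21))
```

```text
[ 0.31533472 -0.24403145  0.20002684] [-0.64  0.28  2.04 -0.12  1.01  1.14] [-0.36606412  0.05175948]
shift [ 0.0646 -0.0017  0.2674] turn [-0.0002  0.0014  0.0028]
```

drive_tool([
  [0.02,-0.001,0.07,0,0,0.002,0.45],
  [0.035,-0.0015,0.14,0,0,0.002,0.45],
  [0.05,-0.0015,0.2,0,0,0.002,0.45],
  [0.057,-0.0015,0.235,0,0,0.002,0.45],
  [0.057,-0.0015,0.235,0,0,0.002,0.45],
])

```text
time_s: 28.7
tool_pos: [0.3227, -0.2422, 0.0532]
ee_rot: [0.992, -0.067, -0.106, -0.008]
force: [0.4, 0.6, 0.8]
opening: 0.0471
grip_force: 0.0
```

Run:
```python
from h import *
o=manip.get_obs();print(o["tool_pos"],o["joint_positions"].round(2),corner(o["tool_pos"]),o["force"])
mv(target=[*world([-.342,.053]),.053],rot=pose(cy,-.21))
```

```text
[ 0.32267113 -0.24219142  0.05321966] [-0.63  0.54  2.15 -0.16  0.65  1.22] [-0.35904776  0.05458421] [0.36563866 0.63505652 0.80389173]
shift [ 0.0278  0.0027 -0.0056] turn [-0.0009  0.0018  0.0015]
```

drive_tool([
  [0.016,0,-0.0034,0,0,0,0.45],
  [0.032,0,-0.0068,0,0,0,0.45],
  [0.048,0,-0.0102,0,0,0,0.45],
  [0.064,0,-0.0136,0,0,0,0.45],
  [0.074,0,-0.0157,0,0,0,0.45],
])

```text
time_s: 29.2
tool_pos: [0.3699, -0.2497, 0.056]
ee_rot: [0.992, -0.069, -0.104, -0.006]
force: [-7.3, 1.1, 8.3]
opening: 0.0473
grip_force: 4.1
```

drive_tool([
  [0.016,0,-0.0034,0,0,0,0.45],
  [0.032,0,-0.0068,0,0,0,0.45],
  [0.048,0,-0.0102,0,0,0,0.45],
  [0.064,0,-0.0136,0,0,0,0.45],
  [0.074,0,-0.0157,0,0,0,0.45],
])

```text
time_s: 29.7
tool_pos: [0.4146, -0.2559, 0.0558]
ee_rot: [0.992, -0.069, -0.104, -0.007]
force: [-6.0, 0.5, 6.5]
opening: 0.0468
grip_force: 3.7
```

```bash
cat >> h.py <<'E'
def rackrep():
    t=camera("top");m=lock(t);m[:150]=0;m[310:]=0;m[:,:340]=0;m[:,480:]=0
    for v in range(176,300,8):
        k=np.where(m[v]>0)[0]
        if len(k): print(v,k[0],k[-1],"L",corner(plane(t,k[0]-.5,v,.08)).round(4),"R",corner(plane(t,k[-1]+.5,v,.08)).round(4))
    for u in range(400,454,6):
        k=np.where(m[:,u]>0)[0]
        if len(k): print("u",u,k[0],corner(plane(t,u,k[0]-.5,.08)).round(4))
    return t
E
python3 - <<'E'
from h import *
rackrep();o=manip.get_obs();print(o["tool_pos"],corner(o["tool_pos"]),o["force"])
E
```

```text
200 426 446 L [-0.0874  0.0984] R [-0.0781  0.0358]
208 421 428 L [-0.1137  0.1104] R [-0.1102  0.0866]
216 419 427 L [-0.1386  0.1134] R [-0.1346  0.0867]
224 419 434 L [-0.1624  0.1105] R [-0.1553  0.0631]
232 418 424 L [-0.1866  0.1105] R [-0.1835  0.0898]
240 421 425 L [-0.2089  0.0987] R [-0.2067  0.084 ]
u 418 225 [-0.1641  0.1117]
u 424 211 [-0.1197  0.0991]
u 430 194 [-0.0658  0.0874]
u 436 195 [-0.0662  0.0691]
u 442 196 [-0.0665  0.0508]
u 448 197 [-0.0669  0.0326]
[ 0.41548737 -0.25615214  0.05574511] [-0.26519454  0.05343039] [-2.21501731  1.69421389  2.78113379]
```

drive_tool([
  [0.016,0,-0.0034,0,0,0,0.45],
  [0.032,0,-0.0068,0,0,0,0.45],
  [0.048,0,-0.0102,0,0,0,0.45],
  [0.064,0,-0.0136,0,0,0,0.45],
  [0.074,0,-0.0157,0,0,0,0.45],
])

```text
time_s: 30.25
tool_pos: [0.4593, -0.2622, 0.0556]
ee_rot: [0.992, -0.069, -0.104, -0.007]
force: [-7.2, 1.5, 6.7]
opening: 0.0467
grip_force: 3.7
```

drive_tool([
  [0.006,0,-0.0013,0,0,0,0.45],
  [0.012,0,-0.0026,0,0,0,0.45],
  [0.018,0,-0.0038,0,0,0,0.45],
  [0.022,0,-0.0047,0,0,0,0.45],
  [0.022,0,-0.0047,0,0,0,0.45],
])

```text
time_s: 30.75
tool_pos: [0.4723, -0.264, 0.0556]
ee_rot: [0.992, -0.069, -0.104, -0.007]
force: [-3.6, -0.1, 4.1]
opening: 0.0471
grip_force: 2.1
```

Run:
```python
from h import *
rackrep();o=manip.get_obs();print(o["tool_pos"],corner(o["tool_pos"]),o["force"])
```

```text
176 429 440 L [-0.0133  0.0982] R [-0.0079  0.0623]
184 428 431 L [-0.0381  0.0983] R [-0.0363  0.0863]
192 422 438 L [-0.0651  0.1133] R [-0.0575  0.0625]
200 422 428 L [-0.0892  0.1103] R [-0.0861  0.0895]
208 421 428 L [-0.1137  0.1104] R [-0.1102  0.0866]
216 419 430 L [-0.1386  0.1134] R [-0.1332  0.0778]
224 418 431 L [-0.1628  0.1134] R [-0.1567  0.072 ]
u 418 224 [-0.1611  0.1121]
u 424 186 [-0.0442  0.1082]
u 430 175 [-0.0081  0.0943]
u 436 176 [-0.0084  0.0759]
u 442 177 [-0.0088  0.0576]
[ 0.47228826 -0.26398591  0.05553312] [-0.20785599  0.05342742] [-3.80496752  0.94127579  3.85386689]
```

drive_tool([
  [0.004,0,-0.0008,0,0,0,0.45],
  [0.008,0,-0.0016,0,0,0,0.45],
  [0.0115,0,-0.0024,0,0,0,0.45],
  [0.0115,0,-0.0024,0,0,0,0.45],
])

```text
time_s: 31.2
tool_pos: [0.4791, -0.2649, 0.0555]
ee_rot: [0.992, -0.069, -0.104, -0.007]
force: [-4.5, 0.6, 3.8]
opening: 0.0472
grip_force: 2.4
```

drive_tool([
  [0.0025,0,-0.0005,0,0,0,0.45],
  [0.005,0,-0.001,0,0,0,0.45],
])

```text
time_s: 31.4
tool_pos: [0.48, -0.2649, 0.0554]
ee_rot: [0.992, -0.069, -0.106, -0.007]
force: [-20.4, 0.1, 13.4]
opening: 0.0471
grip_force: 11.4
```

drive_tool([
  [-0.033,0,0.007,0,0,0,0.45],
  [-0.045,0,-0.05,0,0,0,0.45],
  [-0.065,0,-0.13,0,0,0,0.45],
  [-0.083,0,-0.23,0,0,0,0.45],
  [-0.083,0,-0.23,0,0,0,0.45],
])

```text
time_s: 31.9
tool_pos: [0.4649, -0.2638, 0.2057]
ee_rot: [0.993, -0.07, -0.1, -0.005]
force: [0.9, 0.0, 0.3]
opening: 0.047
grip_force: 0.0
```

Run:
```python
from h import *
o=manip.get_obs();print(o["tool_pos"],corner(o["tool_pos"]))
p=world([-.09,.17]);print(p)
mv(target=[*p,.20],rot=pose(cy,0));
t=rackrep();cv2.imwrite("pics/t9.png",t["pixels"])
```

```text
[ 0.46492295 -0.26378641  0.20574108] [-0.21517954  0.05261916]
[ 0.6049605  -0.16460141]
shift [ 0.2057 -0.1962 -0.033 ] turn [ 0.0025  0.128  -0.0018]
176 429 456 L [-0.0133  0.0982] R [-0.0007  0.0142]
184 424 458 L [-0.0399  0.1103] R [-0.0242  0.0055]
192 423 454 L [-0.0646  0.1103] R [-0.0503  0.0147]
200 422 429 L [-0.0892  0.1103] R [-0.0857  0.0865]
208 421 428 L [-0.1137  0.1104] R [-0.1102  0.0866]
216 420 446 L [-0.1381  0.1104] R [-0.1262  0.0303]
224 419 443 L [-0.1624  0.1105] R [-0.1514  0.0364]
232 422 430 L [-0.1848  0.0987] R [-0.1809  0.0721]
u 418 225 [-0.1641  0.1117]
u 424 183 [-0.0351  0.1093]
u 430 172 [0.0011 0.0954]
u 436 173 [0.0008 0.077 ]
u 442 174 [0.0004 0.0586]
u 448 175 [0.     0.0403]
```

drive_tool([
  [0.05,-0.05,-0.033,0,0.128,0,0.3],
  [0.1,-0.1,-0.033,0,0.128,0,0],
  [0.15,-0.15,-0.033,0,0.128,0,0],
  [0.206,-0.196,-0.033,0,0.128,0,0],
  [0.206,-0.196,-0.033,0,0.128,0,0],
])

```text
time_s: 32.45
tool_pos: [0.6058, -0.1606, 0.1925]
ee_rot: [0.998, -0.068, -0.003, 0.0]
force: [0.7, -1.3, -0.3]
opening: 0.0851
grip_force: 0.0
```

drive_tool([
  [0,0,0,0,0,-0.4,0],
  [0,0,0,0,0,-0.4,0],
  [0,0,0,0,0,-0.4,0],
  [0,0,0,0,0,-0.4,0],
  [0,0,0,0,0,-0.4,0],
])

```text
time_s: 32.95
tool_pos: [0.6021, -0.1634, 0.1933]
ee_rot: [0.97, 0.244, -0.004, -0.001]
force: [0.1, 0.2, 0.1]
opening: 0.0857
grip_force: 0.0
```

drive_tool([
  [0,0,0,0,0,-0.4,0],
  [0,0,0,0,0,-0.4,0],
  [0,0,0,0,0,-0.4,0],
  [0,0,0,0,0,-0.4,0],
  [0,0,0,0,0,-0.4,0],
])

```text
time_s: 33.45
tool_pos: [0.6022, -0.1634, 0.1937]
ee_rot: [0.848, 0.53, -0.004, -0.002]
force: [0.5, 0.0, -0.2]
opening: 0.0854
grip_force: 0.0
```

drive_tool([
  [0,0,0,0,0,-0.2,0],
  [0,0,0,0,0,-0.2,0],
  [0,0,0,0,0,-0.2,0],
  [0,0,0,0,0,-0.2,0],
])

```text
time_s: 33.85
tool_pos: [0.6023, -0.1634, 0.1939]
ee_rot: [0.757, 0.653, -0.003, -0.003]
force: [0.4, -0.3, 0.4]
opening: 0.0853
grip_force: 0.0
```

drive_tool([
  [0,0,0,0,-0.2776,0,0],
  [0,0,0,0,-0.2776,0,0],
  [0,0,0,0,-0.2776,0,0],
  [0,0,0,0,-0.2776,0,0],
])

```text
time_s: 34.25
tool_pos: [0.6026, -0.1607, 0.193]
ee_rot: [0.736, 0.64, -0.167, 0.141]
force: [0.3, -0.6, -0.6]
opening: 0.0851
grip_force: 0.0
```

Run:
```python
from h import *
o=manip.get_obs();print(o["tool_pos"],corner(o["tool_pos"]),o["joint_positions"].round(2))
mv(target=[*world([-.09,.135]),.036],rot=pose(np.pi/2+cy,-.436))
```

```text
[ 0.60257512 -0.16069686  0.19300354] [-0.09289628  0.17354218] [-0.05  0.53  1.72 -0.53  1.01  0.4 ]
shift [0.0537 0.0068 0.264 ] turn [-0.0049  0.0035 -0.0002]
```

drive_tool([
  [0.02,0.003,0.08,-0.005,0.0035,0,0],
  [0.03,0.006,0.15,-0.005,0.0035,0,0],
  [0.045,0.0068,0.22,-0.005,0.0035,0,0],
  [0.0537,0.0068,0.264,-0.005,0.0035,0,0],
  [0.0537,0.0068,0.264,-0.005,0.0035,0,0],
])

```text
time_s: 34.75
tool_pos: [0.5971, -0.2023, 0.0336]
ee_rot: [0.738, 0.64, -0.163, 0.138]
force: [0.1, 0.8, -0.1]
opening: 0.0851
grip_force: 0.0
```

drive_tool([
  [-0.01,0,0.0047,0,0,0,0],
  [-0.02,0,0.0094,0,0,0,0],
  [-0.03,0,0.014,0,0,0,0],
  [-0.036,0,0.0168,0,0,0,0],
  [-0.036,0,0.0168,0,0,0,0],
])

```text
time_s: 35.25
tool_pos: [0.5969, -0.2256, 0.0377]
ee_rot: [0.736, 0.642, -0.161, 0.141]
force: [0.8, 0.6, -0.1]
opening: 0.0856
grip_force: 0.0
```

drive_tool([
  [-0.003,0,0.0014,0,0,0,0],
  [-0.006,0,0.0028,0,0,0,0],
  [-0.009,0,0.0042,0,0,0,0],
])

```text
time_s: 35.55
tool_pos: [0.5959, -0.2308, 0.0368]
ee_rot: [0.736, 0.642, -0.162, 0.141]
force: [-0.1, -0.5, 0.0]
opening: 0.0852
grip_force: 0.0
```

Run:
```python
from h import *
rackrep();o=manip.get_obs();print(o["tool_pos"],corner(o["tool_pos"]),o["force"])
```

```text
176 429 456 L [-0.0133  0.0982] R [-0.0007  0.0142]
184 424 459 L [-0.0399  0.1103] R [-0.0238  0.0025]
192 425 458 L [-0.0637  0.1043] R [-0.0485  0.0028]
200 426 457 L [-0.0874  0.0984] R [-0.0732  0.003 ]
208 453 456 L [-0.0995  0.0152] R [-0.0977  0.0033]
216 429 455 L [-0.1341  0.0837] R [-0.1222  0.0036]
224 428 454 L [-0.1584  0.0838] R [-0.1465  0.0038]
232 439 453 L [-0.1774  0.0484] R [-0.1708  0.0041]
u 424 180 [-0.026   0.1104]
u 430 172 [0.0011 0.0954]
u 436 173 [0.0008 0.077 ]
u 442 174 [0.0004 0.0586]
u 448 175 [0.     0.0403]
[ 0.59577106 -0.23105441  0.03679663] [-0.09002773  0.10291463] [-0.18127677 -0.16146182 -0.01902608]
```

drive_tool([
  [-0.003,0,0.0014,0,0,0,0],
  [-0.006,0,0.0028,0,0,0,0],
])

```text
time_s: 35.8
tool_pos: [0.5953, -0.2344, 0.0366]
ee_rot: [0.736, 0.642, -0.161, 0.14]
force: [3.2, 15.5, 3.4]
opening: 0.0854
grip_force: 7.8
```

drive_tool([
  [-0.003,0,0.0014,0,0,0,0],
  [-0.005,0,0.0023,0,0,0,0],
])

```text
time_s: 36.0
tool_pos: [0.5955, -0.235, 0.0366]
ee_rot: [0.737, 0.642, -0.16, 0.14]
force: [-1.5, 48.7, 16.8]
opening: 0.0855
grip_force: 24.1
```

drive_tool([
  [0.01,0,-0.005,0,0,0,0],
  [0.045,0,-0.02,0,0,0,0],
  [0.02,0,-0.1,0,0,0,0],
  [-0.02,0,-0.18,0,0,0,0],
  [-0.06,0,-0.264,0,0,0,0],
])

```text
time_s: 36.5
tool_pos: [0.5992, -0.2042, 0.1873]
ee_rot: [0.736, 0.643, -0.162, 0.14]
force: [0.8, -0.2, 0.5]
opening: 0.0854
grip_force: 0.0
```

drive_tool([
  [0.07,0,-0.05,0,0.1,0,0],
  [0.15,0,-0.1,0,0.2776,0,0],
  [0.2,0,-0.13,0,0.2776,0,0],
  [0.2,0,-0.13,0,0.2776,0,0],
])

```text
time_s: 36.9
tool_pos: [0.6199, -0.0624, 0.2082]
ee_rot: [0.754, 0.657, 0.005, -0.003]
force: [-0.1, -1.0, -0.2]
opening: 0.0855
grip_force: 0.0
```

Run:
```python
from h import *
o=manip.get_obs();print(o["tool_pos"],o["force"])
t=camera("top");s=camera("side")
a=cv2.resize(t["pixels"][160:260,405:475],(420,600),interpolation=cv2.INTER_CUBIC);b=cv2.resize(s["pixels"][130:230,300:420],(380,317),interpolation=cv2.INTER_CUBIC)
c=camera("wrist");b2=cv2.resize(c["pixels"],(380,283));cv2.imwrite("pics/f1.png",np.hstack([a,np.vstack([b,b2])]))
```

```text
[ 0.61988278 -0.06240241  0.20819115] [-0.11351055 -0.97277673 -0.19260792]
```

View pics/f1.png

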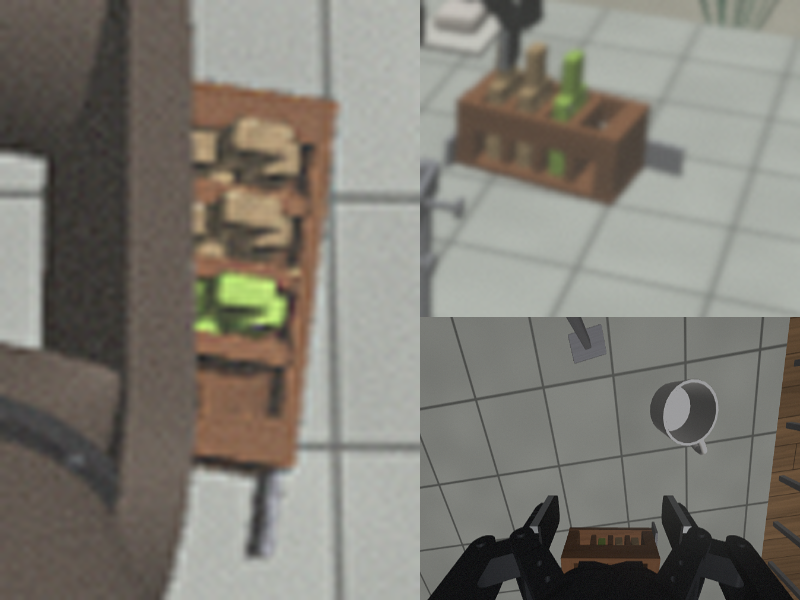

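All three toys stand in the rack, which sits in the corner, and the bowl and mug haven't moved. The side push may have loosened the end contact, so I'll press the end once more.

drive_tool([
  [0,-0.05,0,0,0,0.4,0.45],
  [0,-0.1,0,0,0,0.4,0.45],
  [0,-0.15,0,0,0,0.4,0.45],
  [0,-0.15,0,0,0,0.4,0.45],
  [0,-0.15,0,0,0,0.4,0.45],
])

```text
time_s: 37.55
tool_pos: [0.5289, -0.0526, 0.2064]
ee_rot: [0.92, 0.391, -0.0, -0.001]
force: [-0.0, -0.3, 1.2]
opening: 0.047
grip_force: 0.0
```

drive_tool([
  [0,0,0,0,0,0.4,0.45],
  [0,0,0,0,0,0.4,0.45],
  [0,0,0,0,0,0.4,0.45],
  [0,0,0,0,0,0.4,0.45],
  [0,0,0,0,0,0.4,0.45],
])

```text
time_s: 38.05
tool_pos: [0.5301, -0.0525, 0.2063]
ee_rot: [0.996, 0.089, -0.0, -0.002]
force: [-1.0, 0.5, -0.4]
opening: 0.0472
grip_force: 0.0
```

Run:
```python
from h import *
o=manip.get_obs();print(o["tool_pos"])
mv(target=[*world([-.225,.05]),.21],rot=pose(cy,-.21))
```

```text
[ 0.53006608 -0.05252598  0.20625161]
shift [-0.186   0.3264 -0.0073] turn [ 0.0189 -0.1322  0.1997]
```

drive_tool([
  [-0.04,0.07,-0.007,0.019,-0.132,0.2,0.45],
  [-0.09,0.15,-0.007,0.019,-0.132,0.2,0.45],
  [-0.14,0.23,-0.007,0.019,-0.132,0.2,0.45],
  [-0.186,0.326,-0.007,0.019,-0.132,0.2,0.45],
  [-0.186,0.326,-0.007,0.019,-0.132,0.2,0.45],
])

```text
time_s: 38.55
tool_pos: [0.4534, -0.268, 0.2094]
ee_rot: [0.992, -0.066, -0.105, -0.008]
force: [1.1, 0.3, 0.3]
opening: 0.0468
grip_force: 0.0
```

Run:
```python
from h import *
o=manip.get_obs();print(o["tool_pos"],corner(o["tool_pos"]))
mv(target=[*world([-.215,.05]),.055],rot=pose(cy,-.21))
```

```text
[ 0.45344973 -0.26802564  0.20938623] [-0.2259663   0.04685273]
shift [ 0.0717 -0.0049  0.2478] turn [-0.0001  0.0003  0.003 ]
```

drive_tool([
  [0.015,-0.004,0.08,0,0,0.003,0.45],
  [0.035,-0.005,0.15,0,0,0.003,0.45],
  [0.055,-0.005,0.22,0,0,0.003,0.45],
  [0.0717,-0.005,0.248,0,0,0.003,0.45],
  [0.0717,-0.005,0.248,0,0,0.003,0.45],
])

```text
time_s: 39.05
tool_pos: [0.465, -0.2623, 0.0526]
ee_rot: [0.992, -0.068, -0.106, -0.008]
force: [-0.7, -0.5, 0.4]
opening: 0.0468
grip_force: 0.0
```

drive_tool([
  [0.006,0,-0.0013,0,0,0,0.45],
  [0.012,0,-0.0026,0,0,0,0.45],
  [0.019,0,-0.004,0,0,0,0.45],
  [0.019,0,-0.004,0,0,0,0.45],
])

```text
time_s: 39.45
tool_pos: [0.4787, -0.2649, 0.0565]
ee_rot: [0.992, -0.07, -0.103, -0.007]
force: [-0.4, -0.6, -0.1]
opening: 0.0468
grip_force: 0.0
```

drive_tool([
  [0.003,0,-0.0006,0,0,0,0.45],
  [0.005,0,-0.001,0,0,0,0.45],
])

```text
time_s: 39.65
tool_pos: [0.4798, -0.2647, 0.0558]
ee_rot: [0.992, -0.07, -0.105, -0.008]
force: [-9.0, -0.1, 6.1]
opening: 0.0471
grip_force: 4.9
```

drive_tool([
  [0.002,0,-0.0004,0,0,0,0.45],
  [0.002,0,-0.0004,0,0,0,0.45],
])

```text
time_s: 39.85
tool_pos: [0.4799, -0.2647, 0.0558]
ee_rot: [0.992, -0.07, -0.106, -0.008]
force: [-10.3, 0.0, 11.3]
opening: 0.047
grip_force: 6.4
```

drive_tool([
  [-0.01,0,0.002,0,0,0,0.45],
  [-0.035,0,0.007,0,0,0,0.45],
  [-0.06,0,-0.05,0,0,0,0.45],
  [-0.083,0,-0.13,0,0,0,0.45],
  [-0.1,0,-0.2,0,0,0,0.45],
])

```text
time_s: 40.35
tool_pos: [0.4475, -0.26, 0.187]
ee_rot: [0.992, -0.07, -0.104, -0.008]
force: [1.5, -0.9, 0.2]
opening: 0.0471
grip_force: 0.0
```

drive_tool([
  [-0.03,-0.1,-0.1,0,0,0,0.45],
  [-0.03,-0.2,-0.15,0,0,0,0.45],
  [-0.03,-0.3,-0.15,0,0,0,0.45],
  [-0.03,-0.3,-0.15,0,0,0,0.45],
  [-0.03,-0.3,-0.15,0,0,0,0.45],
])

```text
time_s: 40.85
tool_pos: [0.4756, -0.0783, 0.2787]
ee_rot: [0.992, -0.069, -0.103, -0.008]
force: [0.2, -0.0, -0.2]
opening: 0.047
grip_force: 0.0
```

Run:
```python
from h import *
rackrep();o=manip.get_obs();print(o["tool_pos"],o["force"],o["time_s"])
```

```text
184 458 459 L [-0.0247  0.0085] R [-0.0238  0.0025]
192 458 458 L [-0.049   0.0058] R [-0.0485  0.0028]
216 420 421 L [-0.1381  0.1104] R [-0.1372  0.1045]
224 419 429 L [-0.1624  0.1105] R [-0.1576  0.0779]
232 422 428 L [-0.1848  0.0987] R [-0.1818  0.078 ]
u 418 228 [-0.173   0.1107]
u 424 217 [-0.1376  0.0969]
[ 0.47542503 -0.0793516   0.27821908] [ 0.02680663 -0.63103975  0.6510376 ] 40.9
```

drive_tool([
  [0,-0.1,0,0,0,0,0.45],
  [0,-0.2,0,0,0,0,0.45],
  [0,-0.3,0,0,0,0,0.45],
  [0,-0.38,0,0,0,0,0.45],
  [0,-0.38,0,0,0,0,0.45],
])

```text
time_s: 41.4
tool_pos: [0.5072, 0.1456, 0.2766]
ee_rot: [0.992, -0.07, -0.104, -0.008]
force: [-0.5, -0.3, 0.8]
opening: 0.047
grip_force: 0.0
```

Run:
```python
from h import *
t=rackrep()
# predicted outline of a rack at home: top corners and left-bottom corners
for q in [(0,0),(0,.096),(-.188,.096),(-.188,0)]: print(q,proj(t,[*world(q),.08]).round(1),proj(t,[*world(q),0]).round(1))
# toys: tops
hsv=cv2.cvtColor(t["pixels"],cv2.COLOR_BGR2HSV)
for n,lo,hi in (("wood",(10,50,120),(24,200,255)),("lime",(32,100,100),(48,255,255))):
    m=cv2.inRange(hsv,lo,hi);m[:,:400]=0;m[:,470:]=0;m[:150]=0;k,l,s,c=cv2.connectedComponentsWithStats(m);print(n,s[1:][s[1:,4]>15].tolist())
```

```text
176 430 455 L [-0.0129  0.0952] R [-0.0012  0.0172]
184 424 459 L [-0.0399  0.1103] R [-0.0238  0.0025]
192 423 458 L [-0.0646  0.1103] R [-0.0485  0.0028]
200 422 457 L [-0.0892  0.1103] R [-0.0732  0.003 ]
208 421 456 L [-0.1137  0.1104] R [-0.0977  0.0033]
216 420 455 L [-0.1381  0.1104] R [-0.1222  0.0036]
224 419 454 L [-0.1624  0.1105] R [-0.1465  0.0038]
232 423 453 L [-0.1844  0.0957] R [-0.1708  0.0041]
u 424 184 [-0.0382  0.109 ]
u 430 173 [-0.0019  0.095 ]
u 436 173 [0.0008 0.077 ]
u 442 174 [0.0004 0.0586]
u 448 175 [0.     0.0403]
(0, 0) [461.2 176.5] [454.1 180.9]
(0, 0.096) [429.8 171.8] [424.2 176.5]
(-0.188, 0.096) [422.3 233.2] [417.  234.8]
(-0.188, 0) [454.2 237.9] [447.3 239.3]
wood [[423, 172, 38, 66, 1214], [434, 182, 7, 6, 32], [419, 184, 8, 43, 64]]
lime [[432, 206, 7, 6, 32], [441, 206, 12, 9, 65]]
```

```bash
python3 -c "
from rig import manip
print(manip.finish_job())"
```

```text
the job is handed in; nothing more can be done
None
```

All three toys that were hanging (two rattles and one lime key) stand in the rack, one to a lane, and the rack is pressed against both upstands, confirmed by contact force and to within about 4 mm by camera; the job was handed in at about 41 s.

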